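Make up a set of four cast knobs

TASK

The packing tray already holds one cast knob: make it up to a full set of four by lifting three more knobs out of the sloping mould and standing one, stem up, in each empty compartment. Any three will do; the other two stay seated in the mould. Do not bump the lamp bar above the mould, and leave the bottle, jar and cup where they are.

Things in the scene. Friction and masses are not known exactly. Their poses are not given: they have to be found in the camera images.
- stand: fixed plywood stand with a rigid blue mould plate, 270 mm wide (y), 70 mm up the slope. Origin: on the table under the plate's middle; z up; -x is its low front, towards the robot. The plate slopes 30 degrees, rising to +x: its face and the knob stems lean 30 degrees from vertical towards -x. Five cavities in a row along y, 50 mm apart, 39 mm across, 10 mm deep, square to the face
- lamp: fixed curing lamp on the stand: a slim aluminium bar 270 mm long (y) over the row of cavities, on two thin posts behind the plate. Frame as stand; in it the bar spans x -24 to -10 mm, z 191 to 209 mm; the posts (12 mm thick) stand at x 50, y +-128 mm
- tray: loose wooden packing tray (0.7 kg), 135 mm square, 20 mm high, walls and floor 5 mm thick, two crossing dividers as high as the walls make four compartments of 60 x 60 mm. Origin: centre of its underside, x and y along its sides, z up. It may lie at any yaw
- cavity0 (a point): centre of the floor of mould cavity 0 (cavity 0 at the stand's -y end, 4 at its +y end)
- cavity1 (a point): centre of the floor of mould cavity 1 (cavity 0 at the stand's -y end, 4 at its +y end)
- cavity2 (a point): centre of the floor of mould cavity 2 (cavity 0 at the stand's -y end, 4 at its +y end)
- cavity3 (a point): centre of the floor of mould cavity 3 (cavity 0 at the stand's -y end, 4 at its +y end)
- cavity4 (a point): centre of the floor of mould cavity 4 (cavity 0 at the stand's -y end, 4 at its +y end)
- cell0 (a point): centre of the floor of tray compartment 0, where the one packed knob stands at the start
- cell1 (a point): centre of the floor of tray compartment 1, empty at the start
- cell2 (a point): centre of the floor of tray compartment 2, empty at the start
- cell3 (a point): centre of the floor of tray compartment 3, empty at the start
- knob0: white cast cabinet knob, at the start in cavity 0: round head 36 mm across, 14 mm thick, and a stem 14 mm across from its middle, 40 mm overall; about 30 g. Origin: centre of the head's flat face, which lies down in the cavity; z runs along the stem. In the cavity 4 mm of the head and the whole stem stand proud of the plate
- knob1: white cast cabinet knob, at the start in cavity 1: round head 36 mm across, 14 mm thick, and a stem 14 mm across from its middle, 40 mm overall; about 30 g. Origin: centre of the head's flat face, which lies down in the cavity; z runs along the stem. In the cavity 4 mm of the head and the whole stem stand proud of the plate
- knob2: white cast cabinet knob, at the start in cavity 2: round head 36 mm across, 14 mm thick, and a stem 14 mm across from its middle, 40 mm overall; about 30 g. Origin: centre of the head's flat face, which lies down in the cavity; z runs along the stem. In the cavity 4 mm of the head and the whole stem stand proud of the plate
- knob3: white cast cabinet knob, at the start in cavity 3: round head 36 mm across, 14 mm thick, and a stem 14 mm across from its middle, 40 mm overall; about 30 g. Origin: centre of the head's flat face, which lies down in the cavity; z runs along the stem. In the cavity 4 mm of the head and the whole stem stand proud of the plate
- knob4: white cast cabinet knob, at the start in cavity 4: round head 36 mm across, 14 mm thick, and a stem 14 mm across from its middle, 40 mm overall; about 30 g. Origin: centre of the head's flat face, which lies down in the cavity; z runs along the stem. In the cavity 4 mm of the head and the whole stem stand proud of the plate
- knob5: the same kind of knob, already standing stem up in a compartment of the tray at the start; origin and axes as for knob0
- bottle: white plastic bottle, 60 mm across, 150 mm high, a bystander; origin: centre of its underside, z up
- jar: small amber jar with white lid, 38 mm across, 50 mm high, a bystander; origin: centre of its underside, z up
- cup: grey mixing cup, 68 mm across, 80 mm high, a bystander; origin: centre of its underside, z up
Mind the look-alikes: they are no part of the job. Several things have the shape of the tray; the one meant has the colours described above.

How it is judged:
At the end, for the whole second after the job is handed in: Each tray compartment holds one knob standing on its flat face, stem up (within 0.12 rad, within 21 mm of the middle of the compartment's floor); the other two knobs still sit in the mould, within 5 mm of their cavity's floor centre; all knobs at rest (under 20 mm/s) (distance between any of knob0, knob1, knob2, knob3, knob4, knob5 and cell0 below 0.021 m and distance between any of knob0, knob1, knob2, knob3, knob4, knob5 and cell1 below 0.021 m and distance between any of knob0, knob1, knob2, knob3, knob4, knob5 and cell2 below 0.021 m and distance between any of knob0, knob1, knob2, knob3, knob4, knob5 and cell3 below 0.021 m and ((angle between knob0's own z axis and vertical below 0.12 rad and (distance between knob0 and cell0 below 0.021 m or distance between knob0 and cell1 below 0.021 m or distance between knob0 and cell2 below 0.021 m or distance between knob0 and cell3 below 0.021 m)) or distance between knob0 and cavity0 below 0.005 m) and ((angle between knob1's own z axis and vertical below 0.12 rad and (distance between knob1 and cell0 below 0.021 m or distance between knob1 and cell1 below 0.021 m or distance between knob1 and cell2 below 0.021 m or distance between knob1 and cell3 below 0.021 m)) or distance between knob1 and cavity1 below 0.005 m) and ((angle between knob2's own z axis and vertical below 0.12 rad and (distance between knob2 and cell0 below 0.021 m or distance between knob2 and cell1 below 0.021 m or distance between knob2 and cell2 below 0.021 m or distance between knob2 and cell3 below 0.021 m)) or distance between knob2 and cavity2 below 0.005 m) and ((angle between knob3's own z axis and vertical below 0.12 rad and (distance between knob3 and cell0 below 0.021 m or distance between knob3 and cell1 below 0.021 m or distance between knob3 and cell2 below 0.021 m or distance between knob3 and cell3 below 0.021 m)) or distance between knob3 and cavity3 below 0.005 m) and ((angle between knob4's own z axis and vertical below 0.12 rad and (distance between knob4 and cell0 below 0.021 m or distance between knob4 and cell1 below 0.021 m or distance between knob4 and cell2 below 0.021 m or distance between knob4 and cell3 below 0.021 m)) or distance between knob4 and cavity4 below 0.005 m) and angle between knob5's own z axis and vertical below 0.12 rad and (distance between knob5 and cell0 below 0.021 m or distance between knob5 and cell1 below 0.021 m or distance between knob5 and cell2 below 0.021 m or distance between knob5 and cell3 below 0.021 m) and linear speed of each of knob0, knob1, knob2, knob3, knob4, knob5 below 0.02 m/s); the robot touches nothing.
It fails at once if the lamp is struck or pushed (over 10 N) (contact force between lamp and anything else above 10 N).
It fails at once if the bottle is moved more than 30 mm or tipped (distance of bottle from where it was at the start of the episode above 0.03 m or angle between bottle's own z axis and vertical above 0.5 rad).
It fails at once if the jar is moved more than 30 mm or tipped (distance of jar from where it was at the start of the episode above 0.03 m or angle between jar's own z axis and vertical above 0.5 rad).
It fails at once if the cup is moved more than 30 mm or tipped (distance of cup from where it was at the start of the episode above 0.03 m or angle between cup's own z axis and vertical above 0.5 rad).
It also fails if it takes over 72 s, if anything falls off the work surface, if the arm or the gripper's body presses on something with over 40 N, if the wrist force passes 120 N, or if a joint passes its speed limit or range.

ROBOT

A 7-joint arm with a two-finger parallel gripper is mounted at the origin on the work surface. World frame = base frame: x ahead of the robot, y to its left, z up, the work surface at z = 0. Lengths are in m, angles in rad, forces in N, time in s.
With the tool pointing down it reaches from about 0.425 to 0.925 m from the base axis. Payload 6.8 kg.
Tool frame: the origin (TCP) lies at the very end of the fingers, on their centre line; the grasp point (between the pads) lies 19 mm behind it (grip_point_offset is the distance from the TCP to the grasp point, in m); z points along the fingers, y is the line along which they close (so a half turn about z gives the same grasp; the last joint's range is limited). The gripper opens to 85 mm and grips with 20 to 120 N. Pads are 22 mm wide; open, the fingers measure 114 mm over their backs; the gripper's body (76 mm by 85 mm) begins 54 mm behind the grasp point. The pads swing forward as they close: fully open they stand 13 mm farther back than shut.
Start: joints at [1.148, 0.477, 0.022, 1.555, -0.011, 1.109, -0.083], TCP at [0.209, -0.642, 0.231] pointing down, gripper open.
Joint ranges: [-2.96, 2.96], [-0.34, 2.1], [-1.41, 1.46], [0.24, 2.44], [-1.37, 4.51], [0.17, 1.92], [-2.96, 2.96]. Speed limits (rad/s): [2.39, 2.39, 3.14, 3.14, 3.14, 3.14, 3.14].

INTERFACE

Orientations are given as a unit quaternion [w, x, y, z].
In Python, from station import * gives the robot as it stands.
- The arm moves only by the tool carry_out, never from a script. Its argument "rows" is text: rows parted by semicolons, each of 4 numbers parted by spaces: the shift along the world's x, y, z in mm, then the turn about the world's z in degrees. In form: dx dy dz yaw; .... A call has 1 to 10 rows; each row shifts and turns the commanded pose from where the row before left it; what a row does not reach is not made up. A row lasts 1/8 s, in which the tool goes at most 62.5 mm and 10.7 degrees, less where a joint would pass 70% of its speed; a pose out of reach is approached as far as the arm can. A call is refused whole if a number of a shift passes 62.5 or a number of a turn 10.7, either way. A call with a gripper value outside its range is refused whole. "claw" is the finger opening in mm, from 0 to 85.4, set as the call begins (left out, the last holds). The fingers move at their own pace and stop on an object; "force" is the grip in N (left out, the last holds). Time passes only in rows, so rows that do not move let the fingers close. It gives the time, the measured TCP pose, the force, the opening and the grip force at its end, in the units of the state.
- get_obs(): the state, without advancing time (a new reading comes with each control period).
- read_camera(name): name is "scene" or "top"; returns a dict with "img" (384x512x3 uint8, blue, green, red), "fov_y" (degrees; the focal length in pixels is half the picture's height over the tangent of half this angle, whatever the lens; pixels are square), "cx", "cy" (the principal point, pixels), "world_to_cam" (4x4, takes a point from world to camera coordinates). Camera axes: x right, y up, looking along -z (the intrinsics and any distortion apply to the point x, -y, -z); pixel columns grow to the right and rows downward; lengths in m; the calibration is good to about 2 mm. A picture is of the moment at which its call begins. There is no depth.
- hand_in(): hands the job in; it is judged then, once.
Trained networks look in the newest picture that a camera, given by its name, has taken for a name from the list of things; names that differ only in an ending like _2 or _b are one class to them, and where a whole thing is asked for, a point or a joint stands for the part that bears it (a point fixed in the world has none). Each returns a list of dicts, best first, with "confidence" (0 to 1); they miss things now and then, are a little off and sometimes report something else, mostly with a low value. They report only what shows in the picture. A call takes as long as a camera call. They do not tell look-alikes from the thing itself.
- recognise(camera, thing): "centre" ([column, row] in pixels, amid what is visible of it).
- outline_of(camera, thing): "pixels" (384x512 bool, what is visible of it) and "centre" ([column, row] in pixels, amid what is visible of it).
- place_of(camera, thing): "centre" ([column, row] in pixels: a listed point, or the origin of a listed thing).
The state is a dict: "t": time; "q": joint angles; "joint_vel": joint speeds; "joint_torque": joint torques, N m; "eef_pos": TCP position; "tool_rot": TCP orientation; "contact_force": force on the tool from outside, world axes, zero at the start; "torque": the same for the moment, N m; "gripper_width": opening from 0.0 (shut) to 1.0 (fully open); "grasp_force": force on a finger pad.
Only numpy, scipy, OpenCV 4.12 (cv2) and the standard library are available. Lean on these libraries where they do the work, as an engineer would, in place of code of your own. Each camera call takes 0.05 s, during which the arm holds its last target. There are 200 camera calls.

## Working session

There is one attempt and no reset: what is moved stays moved. The work goes in short steps, Python scripts to look and compute and a tool call to move; the robot and the scene stay as the last step left them, time stands still between calls to the robot, and variables do not carry over. Pictures are saved under pics/ and viewed, at most 10 in all, crops included, and the job is handed in when it is done.

Besides the shell and the picture viewer there is one more tool, called after ">>>" by a JSON object that holds its "api" and its "payload". carry_out: Moves the arm, as the interface text tells. Its arguments: {"type":"object","properties":{"rows":{"type":"string"},"claw":{"type":"number"},"force":{"type":"number"}},"required":["rows"]}

```bash
mkdir -p pics; ls
cat > h.py <<'E'
from station import *
import numpy as np, cv2
def proj_ray(c,px):
    M=np.array(c["world_to_cam"]);h,w=c["img"].shape[:2]
    f=h/2/np.tan(np.radians(c["fov_y"])/2)
    d=np.array([(px[0]-c["cx"])/f,-(px[1]-c["cy"])/f,-1.])
    R=M[:3,:3];o=-R.T@M[:3,3];d=R.T@d
    return o,d/np.linalg.norm(d)
def project(c,p):
    M=np.array(c["world_to_cam"]);h,w=c["img"].shape[:2]
    f=h/2/np.tan(np.radians(c["fov_y"])/2)
    q=M[:3,:3]@np.array(p)+M[:3,3]
    return np.array([c["cx"]+f*q[0]/-q[2],c["cy"]+f*-q[1]/-q[2]])
def tri(c1,p1,c2,p2):
    o1,d1=proj_ray(c1,p1);o2,d2=proj_ray(c2,p2)
    s=np.linalg.lstsq(np.c_[d1,-d2],o2-o1,rcond=None)[0]
    a=o1+s[0]*d1;b=o2+s[1]*d2
    return (a+b)/2,np.linalg.norm(a-b)
E
python3 - <<'E'
from h import *
np.set_printoptions(precision=4,suppress=True)
S=read_camera("scene");T=read_camera("top")
cv2.imwrite("pics/s0.png",S["img"]);cv2.imwrite("pics/t0.png",T["img"])
print({k:v for k,v in S.items() if k!="img"}, {k:v for k,v in T.items() if k!="img"})
for n in ["knob0","knob5","tray","stand","bottle","jar","cup","cavity0","cavity4","cell0","cell1","cell2","cell3","lamp"]:
    for c in("scene","top"):
        print(n,c,[(np.round(r["centre"],1).tolist(),round(r["confidence"],2)) for r in place_of(c,n)])
print(get_obs())
E
```

```text
pics
{'fov_y': 54.940191382392584, 'cx': 260.3271025347903, 'cy': 185.73812238033472, 'world_to_cam': array([[ 0.6701,  0.7423, -0.0012, -0.3737],
       [-0.4001,  0.3625,  0.8417,  0.1746],
       [ 0.6253, -0.5635,  0.5399, -1.4784],
       [ 0.    ,  0.    ,  0.    ,  1.    ]])} {'fov_y': 45.64406857019815, 'cx': 250.81549658286445, 'cy': 186.79611259481868, 'world_to_cam': array([[-0.0651, -0.9979,  0.0022,  0.0159],
       [ 0.9755, -0.0632,  0.2109, -0.5521],
       [-0.2103,  0.0159,  0.9775, -1.0172],
       [ 0.    ,  0.    ,  0.    ,  1.    ]])}
knob0 scene [([276.1, 180.3], 0.59), ([323.3, 163.5], 0.52), ([287.4, 176.8], 0.5), ([303.4, 176.4], 0.48), ([225.4, 219.3], 0.48), ([317.0, 171.5], 0.37)]
knob0 top [([143.8, 182.2], 0.75), ([296.8, 180.4], 0.71), ([169.1, 189.6], 0.61), ([187.8, 193.1], 0.57), ([126.0, 183.4], 0.55)]
knob5 scene [([276.1, 180.3], 0.59), ([323.3, 163.5], 0.52), ([287.4, 176.8], 0.5), ([303.4, 176.4], 0.48), ([225.4, 219.3], 0.48), ([317.0, 171.5], 0.37)]
knob5 top [([143.8, 182.2], 0.75), ([296.8, 180.4], 0.71), ([169.1, 189.6], 0.61), ([187.8, 19
[... 2518 characters left out ...]
86), ([298.0, 183.9], 0.79), ([315.7, 167.7], 0.79), ([145.7, 186.7], 0.73), ([373.9, 253.1], 0.72), ([332.4, 184.0], 0.71), ([400.7, 262.2], 0.55)]
lamp scene []
lamp top []
{'t': 1.5, 'q': array([ 1.1479,  0.477 ,  0.0224,  1.5554, -0.0115,  1.1093, -0.0831]), 'joint_vel': array([ 0.002 ,  0.0002, -0.0015, -0.002 ,  0.0009,  0.0001, -0.0012]), 'joint_torque': array([ -0.0005, -59.6314,   1.6062, -28.1541,   0.0126,   0.0016,
         0.    ]), 'eef_pos': array([ 0.209 , -0.6419,  0.2313]), 'tool_rot': array([0.    , 0.9876, 0.1567, 0.    ]), 'contact_force': array([-0.1004,  0.6799, -0.1268]), 'torque': array([0.0266, 0.0512, 0.0339]), 'grasp_force': 0.0, 'gripper_width': 1.00432632387122}
```

```bash
python3 -c "
import cv2;
for n in('s0','t0'): cv2.imwrite(f'pics/{n}b.png',cv2.resize(cv2.imread(f'pics/{n}.png'),(800,600),interpolation=cv2.INTER_CUBIC))"
```

```text
(no output)
```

View pics/s0b.png

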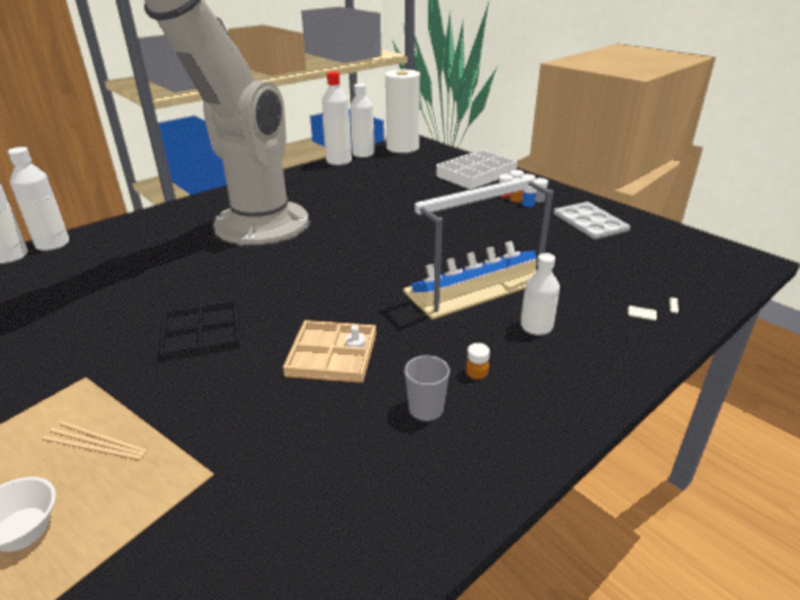

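View pics/t0b.png

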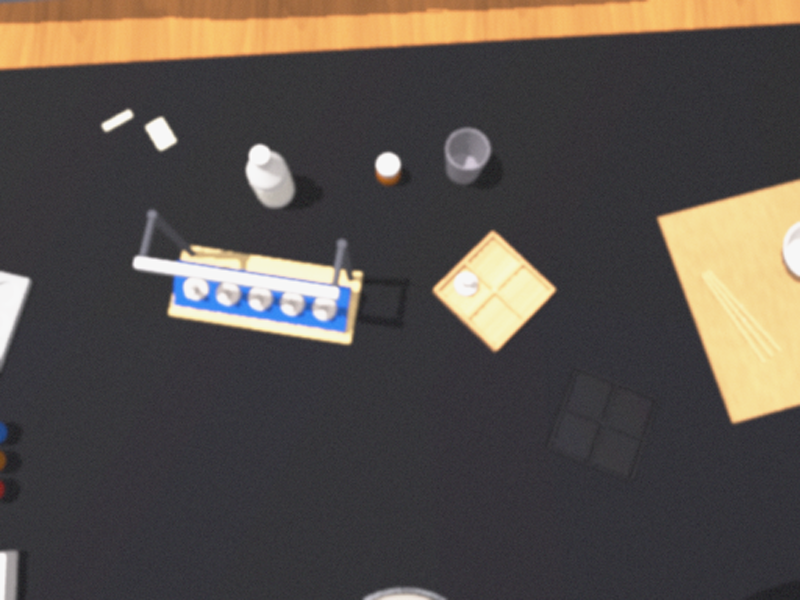

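Run:
```python
from h import *
np.set_printoptions(precision=4,suppress=True)
S=read_camera("scene");T=read_camera("top")
import pickle;pickle.dump((S,T),open("c0.pkl","wb"))
def onz(c,px,z):
    o,d=proj_ray(c,px);return o+d*(z-o[2])/d[2]
k=512/800
# rough: bar ends, stem tips, from my viewing (800px)
P={"barL":((419,208),(338,291)),"barR":((530,183),(140,263)),"tip_nearS":((431,268),(322,300)),"tip_far":((511,246),(191,285)),"plateL":((413,287),(347,330))}
for n,(a,b) in P.items(): print(n,*tri(S,np.array(a)*k,T,np.array(b)*k))
for n,p in {"tray":(494,290),"tc1":(433,290),"tc2":(493,232),"tc3":(556,290),"tc4":(495,351)}.items(): print(n,onz(T,np.array(p)*k,.02))
for n,p in {"baseFL":(170,315),"baseFR":(351,341),"baseBR":(362,275),"baseBL":(190,250)}.items(): print(n,onz(T,np.array(p)*k,.01))
for n,p in {"bottle":(275,195),"jar":(388,178),"cup":(467,172)}.items(): print(n,onz(T,np.array(p)*k,.0))
# crops
a=S["img"][110:215,250:360];cv2.imwrite("pics/sc.png",cv2.resize(a,None,fx=5.5,fy=5.5,interpolation=cv2.INTER_CUBIC))
a=T["img"][130:225,80:240];cv2.imwrite("pics/tc.png",cv2.resize(a,None,fx=5,fy=5,interpolation=cv2.INTER_CUBIC))
```

```text
barL [0.5286 0.0543 0.201 ] 0.004541717839222923
barR [0.5846 0.3141 0.1956] 0.004146685638799906
tip_nearS [0.5425 0.0828 0.0679] 0.00581382783550816
tip_far [0.5813 0.2814 0.0607] 0.001053474673674597
plateL [0.5079 0.0563 0.0167] 0.008905325804083453
tray [ 0.553  -0.1804  0.02  ]
tc1 [ 0.5591 -0.085   0.02  ]
tc2 [ 0.6473 -0.1878  0.02  ]
tc3 [ 0.5467 -0.2774  0.02  ]
tc4 [ 0.4572 -0.1728  0.02  ]
baseFL [0.5479 0.3287 0.01  ]
baseFR [0.4885 0.0478 0.01  ]
baseBR [0.5929 0.0248 0.01  ]
baseBL [0.6516 0.2969 0.01  ]
bottle [0.7393 0.16   0.    ]
jar [ 0.7569 -0.027   0.    ]
cup [ 0.759  -0.1581  0.    ]
```

View pics/sc.png

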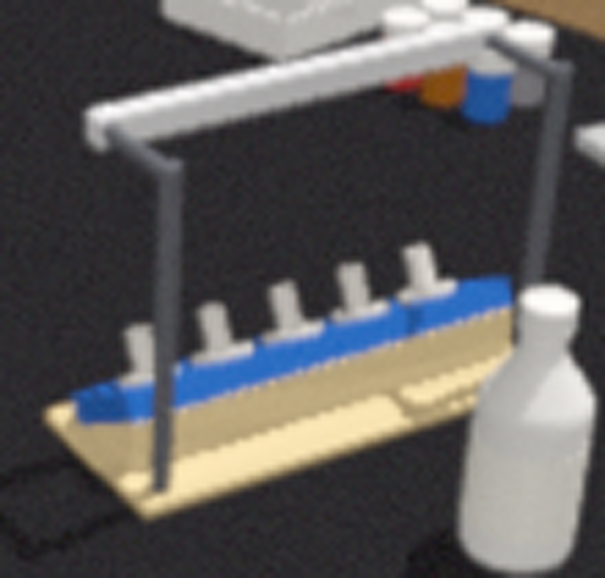

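View pics/tc.png

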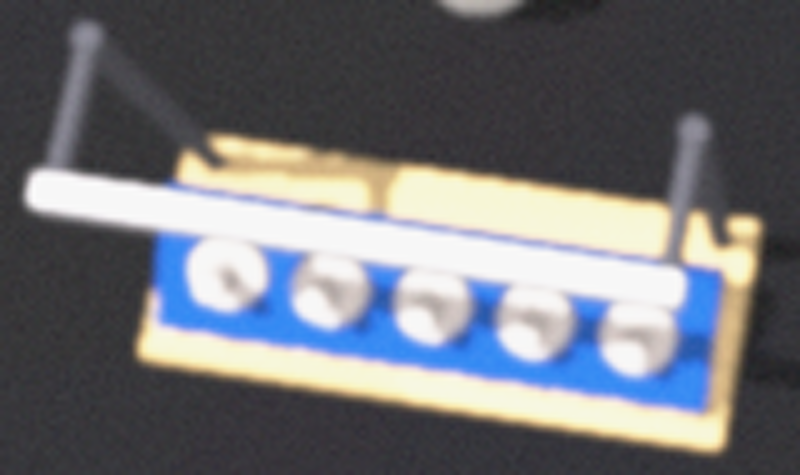

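>>> {"api": "carry_out", "payload": {"rows": "8 -24 0 -10;8 -24 0 -10;8 -24 0 -10;8 -24 0 -10;8 -24 0 -10;8 -24 0 -10;8 -24 0 -10;8 -24 0 -10;8 -24 0 -10;8 -24 0 0", "claw": 36, "force": 25}}

```text
t: 2.85
eef_pos: [0.2899, -0.8823, 0.2311]
tool_rot: [0.0, 0.809, -0.588, -0.0]
contact_force: [-0.3, -0.0, -0.1]
gripper_width: 0.419
grasp_force: 0.0
```

>>> {"api": "carry_out", "payload": {"rows": "8 -24 0 0;8 -24 0 0;8 -24 0 0;8 -24 0 0"}}

```text
t: 3.35
eef_pos: [0.3039, -0.9362, 0.2188]
tool_rot: [0.005, 0.807, -0.59, 0.009]
contact_force: [-0.9, -0.7, 0.8]
gripper_width: 0.417
grasp_force: 0.0
```

>>> {"api": "carry_out", "payload": {"rows": "18 -55 0 0;18 -55 0 0;18 -55 0 0;18 -55 0 0;18 -55 0 0;18 -55 0 0"}}

```text
t: 4.1
eef_pos: [0.3336, -1.0214, 0.1622]
tool_rot: [0.073, 0.802, -0.584, 0.102]
contact_force: [0.5, 0.3, -0.2]
gripper_width: 0.422
grasp_force: 0.0
```

```bash
python3 -c "
from h import *
o=get_obs();print(o['t'],o['q'],o['eef_pos'],o['tool_rot'])"
```

```text
4.1 [ 1.10594641  1.37714935  1.29315247  0.24124802 -1.2786056   1.44299877
 -1.49098295] [ 0.33357195 -1.02141167  0.16222953] [ 0.07294305  0.80168915 -0.58441273  0.10215465]
```

>>> {"api": "carry_out", "payload": {"rows": "18 -55 20 0;18 -55 20 0;18 -55 20 0;18 -55 20 0;18 -55 20 0;18 -55 20 0"}}

```text
t: 4.85
eef_pos: [0.3546, -1.0859, 0.2243]
tool_rot: [0.144, 0.783, -0.571, 0.2]
contact_force: [-0.3, -0.2, 0.6]
gripper_width: 0.424
grasp_force: 0.0
```

```bash
cat >> h.py <<'E'
def st():
    o=get_obs();w,x,y,z=o['tool_rot'];from scipy.spatial.transform import Rotation as R
    r=R.from_quat([x,y,z,w]).as_matrix()
    np.set_printoptions(precision=4,suppress=True)
    t=r[:,2]
    print(round(o['t'],2),'q',o['q'],'p',o['eef_pos'],'tilt',np.degrees(np.arccos(-t[2])).round(1),'az',np.degrees(np.arctan2(t[1],t[0])).round(1),'toolx',r[:,0],'tooly',r[:,1])
E
python3 -c "
from h import *
st()"
```

```text
4.85 q [ 1.1045  1.3437  1.2937  0.2419 -1.2926  1.2301 -1.4874] p [ 0.3546 -1.0859  0.2243] tilt 28.5 az -71.8 toolx [ 0.2673 -0.837   0.4775] tooly [-0.952  -0.306  -0.0035]
```

>>> {"api": "carry_out", "payload": {"rows": "18 -55 20 0;18 -55 20 0;0 0 0 0;-8 24 0 0;-8 24 0 0;-8 24 0 0;-8 24 0 0;-8 24 0 0"}}

```text
t: 5.85
eef_pos: [0.3219, -0.9861, 0.2421]
tool_rot: [0.165, 0.775, -0.565, 0.23]
contact_force: [0.5, -0.8, 0.2]
gripper_width: 0.419
grasp_force: 0.0
```

```bash
python3 -c "
from h import *
st()"
```

```text
5.85 q [ 0.7316  1.132   1.2299  1.0633 -1.3088  1.0036 -1.0387] p [ 0.3219 -0.9861  0.2421] tilt 32.9 az -71.7 toolx [ 0.2549 -0.7998  0.5435] tooly [-0.9519 -0.3065 -0.0046]
```

```bash
cat > fit.py <<'E'
from h import *
import pickle
from scipy.optimize import least_squares
S,T=pickle.load(open("c0.pkl","rb"))
s=lambda a:np.array(a)/5.5+[250,110]-.4
t=lambda a:np.array(a)/5+[80,130]-.4
s3,c3=.5,np.sqrt(.75)
def pts(p):
    x,y,yaw,zc=p   # zc: plate face middle height
    R=np.array([[np.cos(yaw),-np.sin(yaw),0],[np.sin(yaw),np.cos(yaw),0],[0,0,1]])
    return lambda q:R@np.array(q)/1000+[x,y,0], zc*1000
ks=[100,50,0,-50,-100]  # image left->right in top
def model(p):
    W,z=pts(p);r=[]
    ax=lambda Y,h:W([5-h*s3,Y,z-8.66+h*c3])
    for Y,a in zip(ks,[(227,275),(330,290),(433,305),(535,320),(638,337)]): r.append(("head",project(T,ax(Y,14))-t(a)))
    for Y,a in zip(ks,[(418,247),(350,266),(283,285),(210,308),(137,330)]): r.append(("tip",project(S,ax(Y,40))-s(a)))
    for q,a in [((-17,135,209),(27,190)),((-17,-135,209),(683,285))]: r.append(("barT",project(T,W(q))-t(a)))
    for q,a in [((-17,-135,200),(98,125)),((50,-128,0),(160,490))]: r.append(("barS",project(S,W(q))-s(a)))
    for q,a in [((-30.3,135,z-17.5),(160,325)),((-30.3,-135,z-17.5),(705,412)),((30.3,-135,z+17.5),(722,270))]: r.append(("plT",project(T,W(q))-t(a)))
    return r
if __name__=="__main__":
    np.set_printoptions(precision=4,suppress=True)
    f=lambda p:np.concatenate([v for _,v in model(p)])
    sol=least_squares(f,[.56,.18,-.21,.045],loss="soft_l1");p=sol.x
    print(p,np.degrees(p[2]))
    for n,v in model(p): print(n,v)
    W,z=pts(p)
    for i in range(5): Y=-100+50*i;print(i,"floor",W([5,Y,z-8.66]),"tip",W([-15,Y,z-8.66+34.64]))
    pickle.dump(p,open("stand.pkl","wb"))
E
python3 fit.py
```

```text
[ 0.563   0.1821 -0.215   0.0394] -12.32034627310717
head [-0.0281 -0.8597]
head [-0.1375 -0.804 ]
head [-0.1918 -0.7402]
head [ 0.0093 -0.6681]
head [ 0.066  -0.9876]
tip [-0.696   0.3085]
tip [-0.3146  0.3778]
tip [-0.5299  0.5692]
tip [-0.0911  0.1618]
tip [-0.1127  0.0716]
barT [-0.2402  2.9893]
barT [-0.593   3.4401]
barS [-2.7162  0.1125]
barS [-1.3966  0.7902]
plT [-0.8536  0.1473]
plT [-0.2268 -0.8102]
plT [-0.3768  0.2009]
0 floor [0.5465 0.0833 0.0307] tip [0.527  0.0876 0.0654]
1 floor [0.5572 0.1322 0.0307] tip [0.5376 0.1364 0.0654]
2 floor [0.5679 0.181  0.0307] tip [0.5483 0.1853 0.0654]
3 floor [0.5785 0.2299 0.0307] tip [0.559  0.2341 0.0654]
4 floor [0.5892 0.2787 0.0307] tip [0.5697 0.283  0.0654]
```

```bash
sed -i 's/x,y,yaw,zc=p .*/x,y,yaw,zc,off=p/; s/return lambda q:R@np.array(q)/return lambda q:R@np.array(q)/; s/W,z=pts(p);r=\[\]/W,z=pts(p);r=[];o=p[4]*1000/; s/W(\[5-h\*s3,Y/W([5+o-h*s3,Y/; s/(-30.3,/(-30.3+o,/g; s/((30.3,/((30.3+o,/g; s/-.21,.045\]/-.21,.045,0]/; s/W(\[5,Y/W([5+p[4]*1000,Y/; s/W(\[-15,Y/W([-15+p[4]*1000,Y/' fit.py; python3 fit.py
```

```text
[ 0.5694  0.1809 -0.2148  0.0392 -0.0076] -12.308443889196106
head [-0.1874 -0.4269]
head [-0.2951 -0.3747]
head [-0.3476 -0.3143]
head [-0.1448 -0.2456]
head [-0.0865 -0.5687]
tip [-0.8501  0.2067]
tip [-0.4602  0.2729]
tip [-0.6664  0.461 ]
tip [-0.2182  0.0501]
tip [-0.2297 -0.0438]
barT [ 0.3846 -0.1025]
barT [-0.153  0.266]
barS [-1.5082  0.9217]
barS [-0.1984  1.8338]
plT [-1.0098  0.5779]
plT [-0.3738 -0.3983]
plT [-0.5319  0.6189]
0 floor [0.5456 0.0837 0.0306] tip [0.526  0.088  0.0652]
1 floor [0.5562 0.1326 0.0306] tip [0.5367 0.1368 0.0652]
2 floor [0.5669 0.1814 0.0306] tip [0.5473 0.1857 0.0652]
3 floor [0.5775 0.2303 0.0306] tip [0.558  0.2345 0.0652]
4 floor [0.5882 0.2791 0.0306] tip [0.5687 0.2834 0.0652]
```

>>> {"api": "carry_out", "payload": {"rows": "8 50 0 6;8 50 0 6;8 50 0 6;8 50 0 6;8 50 0 6;8 50 0 6;8 50 0 6;8 50 0 6;8 50 0 6;8 50 0 6"}}

```text
t: 7.1
eef_pos: [0.4016, -0.4855, 0.2425]
tool_rot: [0.027, 0.954, -0.101, 0.283]
contact_force: [0.7, -0.0, -0.1]
gripper_width: 0.423
grasp_force: 0.0
```

Run:
```python
from h import *
import pickle
st()
S,T=pickle.load(open("c0.pkl","rb"))
s=[(222.3,234.2),(198.5,232.5),(202.9,218.7),(225.9,221.2)]
t=[(298,183.9),(315.7,167.7),(332.4,184.0)]
for a in s:
    o,d=proj_ray(S,a);print("S",o+d*(.005-o[2])/d[2])
for a in t:
    o,d=proj_ray(T,a);print("T",o+d*(.005-o[2])/d[2])
    for b in s:
        p,e=tri(S,b,T,a)
        if e<.008: print("  tri",p,e)
```

```text
7.1 q [ 0.1389  0.406   1.0716  2.0479 -1.1754  0.8826  0.1275] p [ 0.4016 -0.4855  0.2425] tilt 33.0 az -11.6 toolx [ 0.82   -0.1764  0.5445] tooly [-0.2074 -0.9782 -0.0046]
S [ 0.6074 -0.1825  0.005 ]
S [ 0.5585 -0.226   0.005 ]
S [ 0.5161 -0.1824  0.005 ]
S [ 0.5691 -0.1409  0.005 ]
T [ 0.5633 -0.1382  0.005 ]
  tri [ 0.5645 -0.1383  0.0009] 0.0010873040467643562
T [ 0.6018 -0.1861  0.005 ]
  tri [ 0.604  -0.1839  0.0033] 0.006043420565947759
T [ 0.5575 -0.2235  0.005 ]
  tri [ 0.5574 -0.2245  0.0035] 0.0015876671396967872
```

>>> {"api": "carry_out", "payload": {"rows": "8 48 -10 -0.7;8 48 -10 0;8 48 -10 0;8 48 -10 0;8 48 -10 0;8 48 -10 0;8 48 -10 0;8 48 -10 0;8 48 -10 0"}}

```text
t: 8.22
eef_pos: [0.4506, -0.172, 0.1798]
tool_rot: [0.021, 0.961, -0.11, 0.254]
contact_force: [-0.4, -0.5, -0.3]
gripper_width: 0.422
grasp_force: 0.0
```

```bash
python3 -c "
from h import *
st()"
```

```text
8.22 q [-0.054   0.0173  0.316   2.4352 -0.2044  0.1797 -1.346 ] p [ 0.4506 -0.172   0.1798] tilt 29.5 az -11.3 toolx [ 0.8473 -0.2001  0.492 ] tooly [-0.2217 -0.975  -0.0146]
```

>>> {"api": "carry_out", "payload": {"rows": "2 4 -14 -1;2 6 -14 0;2 8 -14 0;2 10 -14 0;2 12 -12 0;2 12 0 0"}}

```text
t: 8.98
eef_pos: [0.4776, -0.1307, 0.1418]
tool_rot: [0.015, 0.966, -0.118, 0.229]
contact_force: [-0.6, 0.2, 0.4]
gripper_width: 0.42
grasp_force: 0.0
```

```bash
python3 -c "
from h import *
st()"
```

```text
8.97 q [-0.6096  0.1735  0.82    2.4354 -0.789   0.1702 -0.8873] p [ 0.4776 -0.1307  0.1418] tilt 26.5 az -10.7 toolx [ 0.8674 -0.2207  0.4461] tooly [-0.2344 -0.9718 -0.025 ]
```

```bash
cat > kin.py <<'E'
import numpy as np
from scipy.optimize import least_squares
from scipy.spatial.transform import Rotation as R
D=[([1.1479,0.477,0.0224,1.5554,-0.0115,1.1093,-0.0831],[.209,-.6419,.2313],[0,.9876,.1567,0]),
([1.10594641,1.37714935,1.29315247,0.24124802,-1.2786056,1.44299877,-1.49098295],[0.33357195,-1.02141167,0.16222953],[0.07294305,0.80168915,-0.58441273,0.10215465]),
([1.1045,1.3437,1.2937,.2419,-1.2926,1.2301,-1.4874],[.3546,-1.0859,.2243],[.144,.783,-.571,.2]),
([0.7316,1.132,1.2299,1.0633,-1.3088,1.0036,-1.0387],[.3219,-.9861,.2421],[.165,.775,-.565,.23]),
([0.1389,0.406,1.0716,2.0479,-1.1754,0.8826,0.1275],[.4016,-.4855,.2425],[.027,.954,-.101,.283]),
([-0.054,0.0173,0.316,2.4352,-0.2044,0.1797,-1.346],[.4506,-.172,.1798],[.021,.961,-.11,.254]),
([-0.6096,0.1735,0.82,2.4354,-0.789,0.1702,-0.8873],[.4776,-.1307,.1418],[.015,.966,-.118,.229])]
LO=np.array([-2.96,-.34,-1.41,.24,-1.37,.17,-2.96]);HI=np.array([2.96,2.1,1.46,2.44,4.51,1.92,2.96])
def fk(q,p):
    y0,y7,d1,a1,L1,ae,L2,aw,Lt,sg=p
    s1=sg
    M=R.from_euler('z',y0+s1[0]*q[0]);x=np.array([0,0,d1])
    M=M*R.from_euler('y',q[1]); x=x+M.apply([a1,0,0])
    M=M*R.from_euler('z',s1[1]*q[2]);x=x+M.apply([ae,0,L1])
    M=M*R.from_euler('y',q[3]);x=x+M.apply([-ae,0,0])
    M=M*R.from_euler('z',s1[2]*q[4]);x=x+M.apply([0,0,L2])
    M=M*R.from_euler('y',q[5]);x=x+M.apply([aw,0,0])
    M=M*R.from_euler('z',s1[3]*q[6]+y7);x=x+M.apply([0,0,Lt])
    return x,M
def err(v,sg):
    r=[]
    for q,p,w in D:
        x,M=fk(q,list(v)+[sg]);t=R.from_quat([w[1],w[2],w[3],w[0]])
        r+=list(x-p)+list((M.inv()*t).as_rotvec()*.3)
    return np.array(r)
if __name__=="__main__":
    import itertools,pickle
    best=None
    for sg in itertools.product([1,-1],repeat=4):
      for y0 in(-2.4,-.1,2,.7):
       for y7 in(0,1.57,3.14,-1.57):
        s=least_squares(err,[y0,y7,.33,0,.4,0,.4,0,.3],args=(sg,),max_nfev=60)
        if best is None or s.cost<best[0]: best=(s.cost,s.x,sg)
    np.set_printoptions(precision=4,suppress=True)
    print(best, np.abs(err(best[1],best[2])).max());pickle.dump(list(best[1])+[best[2]],open("kin.pkl","wb"))
E
python3 kin.py
```

```text
(np.float64(0.0013085826341352677), array([-0.0404,  1.5345,  0.2751, -0.0447,  0.5404,  0.0256,  0.4668,
       -0.0058,  0.3378]), (-1, -1, -1, -1)) 0.029252938304395376
```

```bash
cat > kin2.py <<'E'
from kin import *
import itertools,pickle
ax='zyzyzyz'
def fk(q,v,sg):
    M=R.from_euler('z',v[0]);x=np.zeros(3);o=np.reshape(v[2:],(7,3))
    for i in range(7):
        x=x+M.apply(o[i]);M=M*R.from_euler(ax[i],sg[i]*q[i])
    M=M*R.from_euler('z',v[1]); return x+M.apply([0,0,.3]),M
def err(v,sg,pos=True):
    r=[]
    for q,p,w in D:
        x,M=fk(q,v,sg);t=R.from_quat([w[1],w[2],w[3],w[0]])
        r+=(list(x-p) if pos else [])+list((M.inv()*t).as_rotvec()*.3)
    return np.array(r)
if __name__=="__main__":
    np.set_printoptions(precision=4,suppress=True)
    o=np.zeros((7,3));o[1]=[0,0,.27];o[3]=[0,0,.54];o[5]=[0,0,.46];o[6]=[0,0,.04]
    res=[]
    for sg in itertools.product([1,-1],repeat=7):
      if sg[1]<0: continue
      for y0 in(0,1.57,3.14,-1.57):
       for y7 in(0,1.57,3.14,-1.57):
        s=least_squares(lambda u:err(np.r_[u,o.ravel()],sg,False),[y0,y7])
        res.append((s.cost,tuple(s.x),sg))
    res.sort();print(res[:3])
    c,u,sg=res[0]
    v0=np.r_[u,o.ravel()]
    s=least_squares(lambda v:np.r_[err(v,sg),(v-v0)*1e-3],v0)
    print(s.x[:2],s.x[2:].reshape(7,3),np.abs(err(s.x,sg)).max());pickle.dump((s.x,sg),open("kin.pkl","wb"))
E
python3 kin2.py
```

```text
[(np.float64(1.7635134490380064e-07), (np.float64(0.00020484017439110236), np.float64(1.5710690416249162)), (-1, 1, -1, 1, -1, 1, -1)), (np.float64(1.7635134490381318e-07), (np.float64(0.00020484015476683942), np.float64(1.5710690416029387)), (-1, 1, -1, 1, -1, 1, -1)), (np.float64(1.7635134490382007e-07), (np.float64(0.00020484049201087393), np.float64(-4.712116265240813)), (-1, 1, -1, 1, -1, 1, -1))]
[0.0002 1.571 ] [[-0.0002 -0.0003  0.0085]
 [ 0.0004 -0.0154  0.2785]
 [ 0.0003 -0.0154  0.0007]
 [-0.0005 -0.0156  0.5407]
 [ 0.0006 -0.0156  0.0061]
 [-0.0006  0.      0.4661]
 [ 0.      0.      0.0271]] 0.00025917623979946394
```

```bash
cat > ik.py <<'E'
from kin2 import *
v,sg=pickle.load(open("kin.pkl","rb"))
def rot(th,az):  # tool z tilted th outwards toward az, tool x in the tilt plane pointing outward/up
    c,s=np.cos(az),np.sin(az)
    z=np.array([np.sin(th)*c,np.sin(th)*s,-np.cos(th)]);x=np.array([np.cos(th)*c,np.cos(th)*s,np.sin(th)])
    return R.from_matrix(np.c_[x,np.cross(z,x),z])
def ik(p,M,q0=None,n=12,rng=np.random.default_rng(0)):
    best=None
    lo,hi=LO+.02,HI-.02
    for k in range(n):
        s0=np.clip(q0,lo+1e-3,hi-1e-3) if (k==0 and q0 is not None) else rng.uniform(lo,hi)
        def f(q):
            x,m=fk(q,v,sg);return np.r_[(x-p)*3,(m.inv()*M).as_rotvec()]
        r=least_squares(f,s0,bounds=(lo,hi),max_nfev=80)
        if best is None or r.cost<best[0]: best=(r.cost,r.x)
        if r.cost<1e-7: break
    return best
if __name__=="__main__":
    np.set_printoptions(precision=2,suppress=True)
    e=np.array([np.cos(-.2148),np.sin(-.2148),0]);Z=np.array([0,0,1.])
    ey=np.array([-e[1],e[0],0])
    F2=np.array([.5669,.1814,.0306])
    for k in range(5):
        F=F2+ey*.05*(k-2)
        G=F+.036*(-.5*e+.866*Z)
        for t in (24,27,30,33,36):
            th=np.radians(t);tz=np.sin(th)*e-np.cos(th)*Z
            out=[]
            for name,P in [("g",G+.019*tz),("up15",G+.019*tz+.015*(-.5*e+.866*Z)),("b50",G-.031*tz),("f50",G+.019*tz+.02*Z-.05*e),("up90",G+.019*tz+.09*Z-.03*e)]:
                c,q=ik(P,rot(th,-.2148));out.append((name,np.sqrt(2*c).round(3)))
            print(k,t,out)
E
python3 ik.py
```

```text
0 24 [('g', np.float64(0.0)), ('up15', np.float64(0.004)), ('b50', np.float64(0.0)), ('f50', np.float64(0.0)), ('up90', np.float64(0.0))]
0 27 [('g', np.float64(0.0)), ('up15', np.float64(0.0)), ('b50', np.float64(0.0)), ('f50', np.float64(0.0)), ('up90', np.float64(0.0))]
0 30 [('g', np.float64(0.0)), ('up15', np.float64(0.0)), ('b50', np.float64(0.0)), ('f50', np.float64(0.0)), ('up90', np.float64(0.0))]
0 33 [('g', np.float64(0.0)), ('up15', np.float64(0.0)), ('b50', np.float64(0.0)), ('f50', np.float64(0.0)), ('up90', np.float64(0.0))]
0 36 [('g', np.float64(0.0)), ('up15', np.float64(0.0)), ('b50', np.float64(0.0)), ('f50', np.float64(0.009)), ('up90', np.float64(0.0))]
1 24 [('g', np.float64(0.0)), ('up15', np.float64(0.0)), ('b50', np.float64(0.0)), ('f50', np.float64(0.0)), ('up90', np.float64(0.0))]
1 27 [('g', np.float64(0.003)), ('up15', np.float64(0.0)), ('b50', np.float64(0.0)), ('f50', np.float64(0.0)), ('up90', np.float64(0.0))]
1 30 [('g', np.float64(0.002)), ('up15', np.float64(0.0)), ('b50', np.float64(0.0)), ('f50', np.float64(0.0)), ('up90', np.float64(0.0))]
1 33
[... 1613 characters left out ...]
', np.float64(0.0))]
4 24 [('g', np.float64(0.0)), ('up15', np.float64(0.0)), ('b50', np.float64(0.0)), ('f50', np.float64(0.0)), ('up90', np.float64(0.0))]
4 27 [('g', np.float64(0.0)), ('up15', np.float64(0.0)), ('b50', np.float64(0.0)), ('f50', np.float64(0.0)), ('up90', np.float64(0.0))]
4 30 [('g', np.float64(0.0)), ('up15', np.float64(0.0)), ('b50', np.float64(0.0)), ('f50', np.float64(0.0)), ('up90', np.float64(0.0))]
4 33 [('g', np.float64(0.0)), ('up15', np.float64(0.0)), ('b50', np.float64(0.0)), ('f50', np.float64(0.0)), ('up90', np.float64(0.0))]
4 36 [('g', np.float64(0.0)), ('up15', np.float64(0.0)), ('b50', np.float64(0.0)), ('f50', np.float64(0.0)), ('up90', np.float64(0.0))]
```

>>> {"api": "carry_out", "payload": {"rows": "40 -12 15 0;50 -12 15 0;50 -12 15 0;50 -12 15 0;55 -12 15 0;55 -12 10 0;55 -12 10 0;55 -12 10 0;55 -12 10 0;55 -12 10 0"}}

```text
t: 10.22
eef_pos: [0.9992, -0.2507, 0.2674]
tool_rot: [0.015, 0.966, -0.117, 0.229]
contact_force: [2.0, -1.1, 1.4]
gripper_width: 0.423
grasp_force: 0.0
```

```bash
python3 -c "
from h import *
st()"
```

```text
10.22 q [-0.1192  0.9867  0.8288  0.8961 -0.8265  1.0364 -1.2639] p [ 0.9992 -0.2507  0.2674] tilt 26.6 az -10.6 toolx [ 0.8673 -0.2198  0.4466] tooly [-0.2333 -0.9721 -0.0254]
```

>>> {"api": "carry_out", "payload": {"rows": "55 -14 20 0;55 -14 20 0;55 -14 20 0;55 -14 20 0;55 -14 20 0;0 0 0 0"}}

```text
t: 10.98
eef_pos: [1.1139, -0.2866, 0.3238]
tool_rot: [0.023, 0.946, -0.123, 0.297]
contact_force: [0.1, 0.8, -0.3]
gripper_width: 0.419
grasp_force: 0.0
```

```bash
python3 -c "
from h import *
st()"
```

```text
10.97 q [ 0.106   1.2598  1.2936  0.2417 -1.3121  1.2073 -1.4793] p [ 1.1139 -0.2866  0.3238] tilt 34.7 az -11.9 toolx [ 0.7926 -0.2196  0.5689] tooly [-0.2473 -0.9685 -0.0293]
```

```bash
cat > sim.py <<'E'
from ik import *
def step(q,p,M,lim=.7):
    vm=np.array([2.39,2.39,3.14,3.14,3.14,3.14,3.14])*.125*lim
    lo=np.maximum(LO+.005,q-vm);hi=np.minimum(HI-.005,q+vm)
    qc=np.clip(q,lo+1e-6,hi-1e-6)
    f=lambda x:np.r_[(fk(x,v,sg)[0]-p)*3,(fk(x,v,sg)[1].inv()*M).as_rotvec(),1e-3*(x-q)]
    return least_squares(f,qc,bounds=(lo,hi),max_nfev=40).x
def run(q,rows,verbose=True):
    from h import np as _
    p,M=fk(q,v,sg)
    for i,(dx,dy,dz,w) in enumerate(rows):
        pt=p+np.array([dx,dy,dz])/1000;Mt=R.from_euler('z',w,degrees=True)*M
        q=step(q,pt,Mt);p2,M2=fk(q,v,sg)
        e=np.linalg.norm(p2-pt)*1000;a=np.degrees((M2.inv()*Mt).magnitude())
        p,M=p2,M2
        if verbose and (e>1 or a>.3): print("row",i,"poserr",e.round(1),"ang",a.round(2),q.round(2))
    t=M.as_matrix()[:,2]
    print("end",p.round(4),"tilt",np.degrees(np.arccos(-t[2])).round(1),"az",np.degrees(np.arctan2(t[1],t[0])).round(1),"q",q.round(3))
    return q
def line(a,b,n,yaw=0): d=(np.array(b)-a)*1000/n;return [(*d,yaw/n)]*n
E
cat > s1.py <<'E'
from sim import *
q=np.array([.106,1.2598,1.2936,.2417,-1.3121,1.2073,-1.4793])
P=fk(q,v,sg)[0]
print("A front route")
w=[(.8,-.25,.2),(.6,-.2,.12),(.53,-.08,.11),(.49,0,.105),(.503,.1,.105),(.522,.19,.105),(.559,.183,.046)]
qa=q;a=P
for b in w: qa=run(qa,line(a,b,max(2,int(np.linalg.norm(np.array(b)-a)/.03))));a=np.array(b)
print("B over")
w=[(.8,.1,.3),(.7,.4,.28),(.60,.42,.13),(.5436,.289,.105),(.58,.281,.046)]
qa=q;a=P
for b in w: qa=run(qa,line(a,b,max(2,int(np.linalg.norm(np.array(b)-a)/.03))));a=np.array(b)
E
python3 s1.py
```

```text
A front route
row 0 poserr 4.0 ang 0.64 [ 0.    1.15  1.02  0.52 -1.05  1.11 -1.37]
end [ 0.8037 -0.251   0.2012] tilt 34.1 az -11.8 q [-0.346  0.706  0.885  1.712 -1.188  0.582 -0.667]
row 5 poserr 2.8 ang 0.97 [-0.1   0.41  0.4   2.14 -1.36  0.18 -0.29]
row 6 poserr 4.4 ang 1.47 [-0.1   0.39  0.41  2.19 -1.36  0.18 -0.28]
end [ 0.606  -0.2024  0.1279] tilt 31.7 az -11.1 q [-0.1    0.389  0.405  2.185 -1.365  0.175 -0.28 ]
row 0 poserr 2.8 ang 0.91 [-0.24  0.37  0.5   2.23 -1.36  0.18 -0.33]
row 1 poserr 2.6 ang 0.81 [-0.39  0.35  0.61  2.28 -1.36  0.18 -0.38]
row 2 poserr 2.3 ang 0.69 [-0.56  0.34  0.73  2.33 -1.36  0.18 -0.43]
row 3 poserr 2.0 ang 0.57 [-0.74  0.34  0.86  2.37 -1.36  0.18 -0.49]
end [ 0.5387 -0.0832  0.1271] tilt 28.7 az -10.9 q [-0.742  0.339  0.855  2.373 -1.365  0.175 -0.49 ]
row 0 poserr 1.5 ang 0.57 [-0.95  0.35  0.99  2.42 -1.36  0.18 -0.57]
row 1 poserr 6.4 ang 1.02 [-1.13  0.37  1.08  2.43 -1.18  0.18 -0.85]
end [ 0.5059 -0.0038  0.1244] tilt 27.2 az -11.0 q [-1.134  0.365  1.077  2.435 -1.184  0.175 -0.847]
end [0.5189 0.0962 0.1244] tilt 27.2 az -11.0 q [-1.418  0.544  1.207  2.37  -1.135  0.284 -1.14 ]
end [0.5379 0.1862 0.1244] tilt 27.2 az -11.0 q [-1.553  0.719  1.259  2.256 -1.098  0.42  -1.371]
end [0.5749 0.1793 0.0654] tilt 27.2 az -11.0 q [-1.324  0.743  0.997  2.214 -1.289  0.289 -1.191]
B over
end [0.8006 0.0998 0.3002] tilt 34.6 az -11.9 q [-1.099  0.751  1.282  1.696 -0.874  0.687 -1.413]
end [0.7006 0.3998 0.2802] tilt 34.6 az -11.9 q [-1.534  0.993  1.441  1.603 -0.832  0.858 -1.905]
end [0.6006 0.4198 0.1302] tilt 34.6 az -11.9 q [-1.703  1.091  1.314  1.862 -0.976  0.627 -1.924]
end [0.5442 0.2888 0.1052] tilt 34.6 az -11.9 q [-1.699  0.876  1.199  2.184 -1.073  0.327 -1.663]
end [0.5806 0.2809 0.0462] tilt 34.6 az -11.9 q [-1.502  0.884  0.972  2.143 -1.235  0.178 -1.5  ]
```

>>> {"api": "carry_out", "payload": {"rows": "-31.4 38.7 -2.4 0;-31.4 38.7 -2.4 0;-31.4 38.7 -2.4 0;-31.4 38.7 -2.4 0;-31.4 38.7 -2.4 0;-31.4 38.7 -2.4 0;-31.4 38.7 -2.4 0;-31.4 38.7 -2.4 0;-31.4 38.7 -2.4 0;-31.4 38.7 -2.4 0"}}

```text
t: 12.22
eef_pos: [0.8126, 0.0896, 0.3035]
tool_rot: [0.023, 0.946, -0.123, 0.299]
contact_force: [-0.9, 1.0, 0.1]
gripper_width: 0.421
grasp_force: 0.0
```

>>> {"api": "carry_out", "payload": {"rows": "-15 45 -3 0;-15 45 -3 0;-15 45 -3 0;-15 45 -3 0;-15 45 -3 0;-15 45 -3 0;-15 45 -3 0"}}

```text
t: 13.1
eef_pos: [0.7077, 0.4043, 0.2826]
tool_rot: [0.023, 0.946, -0.123, 0.298]
contact_force: [0.1, 1.1, 0.0]
gripper_width: 0.419
grasp_force: 0.0
```

```bash
python3 -c "
from h import *
st()"
```

```text
13.1 q [-1.5223  0.9952  1.4337  1.5824 -0.8238  0.8605 -1.9176] p [0.7077 0.4043 0.2826] tilt 34.8 az -11.9 toolx [ 0.7916 -0.2192  0.5704] tooly [-0.2471 -0.9686 -0.0294]
```

>>> {"api": "carry_out", "payload": {"rows": "-22.1 2.6 -28 0;-22.1 2.6 -28 0;-22.1 2.6 -28 0;-22.1 2.6 -28 0;-22.1 2.6 -28 0;-22.2 2.7 -28 -0.4;0 0 0 0"}}

```text
t: 13.98
eef_pos: [0.5735, 0.419, 0.1122]
tool_rot: [0.026, 0.946, -0.125, 0.297]
contact_force: [-0.0, 0.4, -0.5]
gripper_width: 0.417
grasp_force: 0.0
```

```bash
cat > tgt.py <<'E'
from sim import *
from h import get_obs
from scipy.spatial.transform import Rotation as R
np.set_printoptions(precision=4,suppress=True)
e=np.array([np.cos(-.2148),np.sin(-.2148),0]);Z=np.array([0,0,1.]);ey=np.array([-e[1],e[0],0])
F2=np.array([.5669,.1814,.0306]);AX=-.5*e+.866*Z
def knob(k,h=.036):
    o=get_obs();w,x,y,z=o['tool_rot'];M=R.from_quat([x,y,z,w]).as_matrix();tz=M[:,2]
    g=F2+ey*.05*(k-2)+h*AX+.019*tz
    P=o['eef_pos']
    t=tz;print("t",round(o['t'],2),"P",P,"tilt",np.degrees(np.arccos(-t[2])).round(1),"az",np.degrees(np.arctan2(t[1],t[0])).round(1),"q",o['q'])
    pre=g-.06*tz
    print("grasp",g,"pre",pre,"d_pre mm",(pre-P)*1000,"pre->g mm",(g-pre)*1000,"now->g",(g-P)*1000)
    return o['q'],pre,g
E
python3 -c "
from tgt import *
q,pre,g=knob(4)
a=fk(q,v,sg)[0];q=run(q,line(a,pre,6));q=run(q,line(pre,g,4));
q=run(q,line(g,g+.02*AX,3));q=run(q,line(g+.02*AX,g+.02*AX-.03*e+.05*Z,3))"
```

```text
t 13.97 P [0.5735 0.419  0.1122] tilt 34.7 az -12.5 q [-1.7504  1.0987  1.2969  1.9132 -0.9847  0.5946 -1.9465]
grasp [0.5812 0.2806 0.0462] pre [0.5478 0.288  0.0955] d_pre mm [ -25.6047 -131.009   -16.7048] pre->g mm [ 33.3409  -7.3762 -49.3354] now->g [   7.7361 -138.3851  -66.0402]
end [0.5478 0.288  0.0955] tilt 34.7 az -12.5 q [-1.676  0.88   1.165  2.18  -1.075  0.305 -1.67 ]
end [0.5812 0.2806 0.0462] tilt 34.7 az -12.5 q [-1.5    0.884  0.968  2.14  -1.183  0.175 -1.554]
end [0.5714 0.2827 0.0635] tilt 34.7 az -12.5 q [-1.561  0.885  1.042  2.153 -1.155  0.225 -1.586]
end [0.5421 0.2891 0.1135] tilt 34.7 az -12.5 q [-1.722  0.889  1.237  2.181 -1.061  0.36  -1.677]
```

>>> {"api": "carry_out", "payload": {"rows": "-5.1 -26.2 -3.3 0;-5.1 -26.2 -3.3 0;-5.1 -26.2 -3.3 0;-5.1 -26.2 -3.3 0;-5.1 -26.2 -3.3 0;0 0 0 0"}}

```text
t: 14.72
eef_pos: [0.5516, 0.2844, 0.1002]
tool_rot: [0.024, 0.945, -0.129, 0.299]
contact_force: [1.0, 0.1, 0.7]
gripper_width: 0.419
grasp_force: 0.0
```

Run:
```python
from tgt import *
from h import *
knob(4)
S=read_camera("scene");T=read_camera("top")
a=S["img"][80:215,250:370];b=T["img"][130:225,70:240]
a=cv2.resize(a,(400,450),interpolation=3);b=cv2.resize(b,(400,224),interpolation=3)
c=np.zeros((450,800,3),np.uint8);c[:,:400]=a;c[:224,400:]=b
cv2.imwrite("pics/p1.png",c)
```

```text
t 14.72 P [0.5516 0.2844 0.1002] tilt 34.9 az -12.4 q [-1.6742  0.8786  1.1775  2.1802 -1.0834  0.3088 -1.6607]
grasp [0.5813 0.2806 0.0462] pre [0.5477 0.288  0.0954] d_pre mm [-3.9021  3.627  -4.7625] pre->g mm [ 33.5472  -7.3862 -49.1938] now->g [ 29.6451  -3.7592 -53.9563]
```

View pics/p1.png

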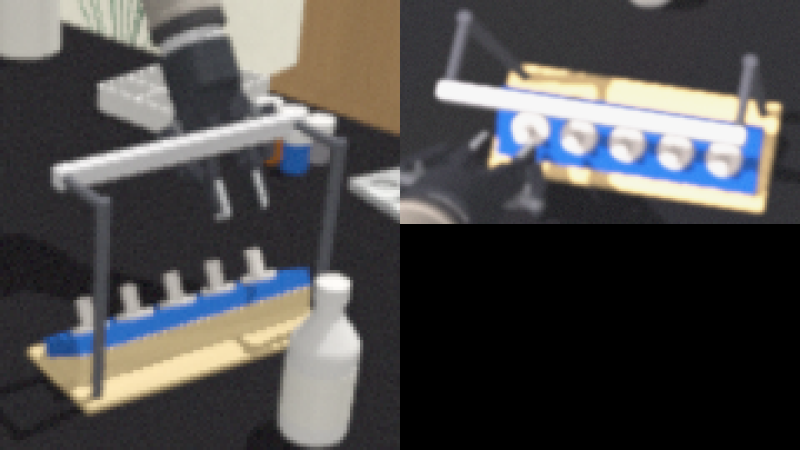

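Run:
```python
from tgt import *
import h
knob(4)
S=h.read_camera("scene");P=get_obs()['eef_pos']
px=h.project(S,P);print((px-[250,80])*[400/120,450/135])
knob(4)
```

```text
t 14.82 P [0.5521 0.2877 0.1   ] tilt 35.0 az -12.2 q [-1.6762  0.8812  1.1767  2.1764 -1.0836  0.3095 -1.6616]
grasp [0.5813 0.2806 0.0462] pre [0.5476 0.2879 0.0954] d_pre mm [-4.4708  0.2136 -4.679 ] pre->g mm [ 33.6361  -7.2514 -49.1531] now->g [ 29.1653  -7.0378 -53.8321]
[242.6803 211.3381]
t 14.88 P [0.5521 0.2883 0.0999] tilt 35.0 az -12.1 q [-1.6768  0.8821  1.1764  2.1759 -1.0837  0.3093 -1.6615]
grasp [0.5813 0.2806 0.0462] pre [0.5476 0.2879 0.0954] d_pre mm [-4.4779 -0.364  -4.5313] pre->g mm [ 33.6607  -7.2451 -49.1372] now->g [ 29.1829  -7.6091 -53.6685]
```

>>> {"api": "carry_out", "payload": {"rows": "6.2 -1.6 -11.4 0;6.2 -1.6 -11.4 0;6.2 -1.6 -11.4 0;6.2 -1.6 -11.4 0;0 0 0 0;0 0 0 0"}}

```text
t: 15.62
eef_pos: [0.5762, 0.2814, 0.0538]
tool_rot: [0.024, 0.945, -0.126, 0.3]
contact_force: [-0.7, -0.1, 0.6]
gripper_width: 0.419
grasp_force: 0.0
```

```bash
python3 -c "
from tgt import *
knob(4)"
```

```text
t 15.62 P [0.5762 0.2814 0.0538] tilt 35.0 az -12.3 q [-1.5348  0.8894  1.0071  2.1519 -1.2163  0.195  -1.5315]
grasp [0.5813 0.2806 0.0462] pre [0.5476 0.2879 0.0954] d_pre mm [-28.5786   6.5309  41.5205] pre->g mm [ 33.6467  -7.3126 -49.1368] now->g [ 5.0682 -0.7817 -7.6163]
```

>>> {"api": "carry_out", "payload": {"rows": "2.3 -0.4 -3.5 0;2.3 -0.4 -3.5 0;0 0 0 0"}}

```text
t: 16.0
eef_pos: [0.5806, 0.2798, 0.0462]
tool_rot: [0.025, 0.945, -0.127, 0.3]
contact_force: [-0.1, -0.6, -0.2]
gripper_width: 0.429
grasp_force: 0.0
```

>>> {"api": "carry_out", "payload": {"rows": "0 0 0 0;0 0 0 0;0 0 0 0;0 0 0 0;0 0 0 0", "claw": 5, "force": 30}}

```text
t: 16.62
eef_pos: [0.5806, 0.2802, 0.0465]
tool_rot: [0.024, 0.945, -0.127, 0.3]
contact_force: [-0.6, 1.8, 1.5]
gripper_width: 0.153
grasp_force: 29.2
```

```bash
python3 -c "
from tgt import *
knob(4)"
```

```text
t 16.62 P [0.5806 0.2802 0.0465] tilt 35.0 az -12.3 q [-1.5155  0.899   0.9896  2.1461 -1.2696  0.1873 -1.4805]
grasp [0.5813 0.2806 0.0462] pre [0.5477 0.2879 0.0954] d_pre mm [-32.9024   7.6948  48.824 ] pre->g mm [ 33.6222  -7.3163 -49.1531] now->g [ 0.7198  0.3785 -0.329 ]
```

```bash
cat > place.py <<'E'
from tgt import *
CELL={"B":np.array([.601,-.184,.005]),"C":np.array([.555,-.2255,.005]),"D":np.array([.512,-.179,.005])}
def place_tcp(cell,az,M0,d,gap=.0015):
    # M0: present tool rotation, d: face centre in tool frame, az: wanted tilt azimuth(deg)
    t=M0.as_matrix()[:,2];a0=np.degrees(np.arctan2(t[1],t[0]))
    M=R.from_euler('z',az-a0,degrees=True)*M0
    e2=np.array([np.cos(np.radians(az)),np.sin(np.radians(az)),0])
    c=CELL[cell]-.0024*e2;c=c+np.array([0,0,.009+gap])
    return c-M.apply(d),az-a0
def cur():
    o=get_obs();w,x,y,z=o['tool_rot'];return o['q'],o['eef_pos'],R.from_quat([x,y,z,w])
E
cat > s2.py <<'E'
from place import *
import sys
k=int(sys.argv[1])
q,P,M0=cur()
d=M0.inv().apply(F2+ey*.05*(k-2)-P);print("d",d);pickle.dump(d,open("d.pkl","wb"))
print("leave")
a=P
for b,n in [(P+.02*AX,3),(P+.02*AX-.03*e+.05*Z,3),((.575,.42,.125),5),((.70,.42,.27),6),((.74,.2,.29),5),((.72,-.05,.29),5)]:
    q=run(q,line(a,b,n));a=np.array(b)
q0=q
for cell in "BCD":
    for az in (-50,-30,-12):
        pt,dy=place_tcp(cell,az,M0,d);print(cell,az,pt,dy.round(1))
        q=run(q0,line(a,pt+[0,0,.08],8,dy),False);q=run(q,line(pt+[0,0,.08],pt,4),False)
E
python3 s2.py 4
```

```text
d [-0.0028 -0.0004  0.0175]
leave
end [0.5705 0.2822 0.0641] tilt 35.0 az -12.3 q [-1.577  0.904  1.065  2.159 -1.234  0.24  -1.521]
end [0.5411 0.2886 0.1141] tilt 35.0 az -12.3 q [-1.735  0.915  1.262  2.187 -1.124  0.379 -1.628]
end [0.5747 0.4198 0.1252] tilt 35.0 az -12.3 q [-1.762  1.122  1.347  1.907 -1.02   0.637 -1.918]
end [0.6997 0.4198 0.2702] tilt 35.0 az -12.3 q [-1.541  1.036  1.45   1.582 -0.857  0.872 -1.933]
end [0.7397 0.1998 0.2902] tilt 35.0 az -12.3 q [-1.352  0.813  1.401  1.778 -0.874  0.696 -1.558]
end [ 0.7197 -0.0502  0.2902] tilt 35.0 az -12.3 q [-1.017  0.536  1.279  1.937 -0.896  0.541 -1.112]
B -50 [ 0.5941 -0.1766  0.0314] -37.7
end [ 0.5938 -0.1768  0.1116] tilt 35.0 az -50.0 q [-0.894  0.8    1.159  2.213 -1.213  0.261 -1.391]
end [ 0.5981 -0.1742  0.0377] tilt 33.3 az -53.7 q [-0.774  0.871  0.96   2.186 -1.365  0.175 -1.313]
B -30 [ 0.592  -0.1794  0.0314] -17.7
end [ 0.5954 -0.1786  0.121 ] tilt 31.9 az -32.1 q [-0.667  0.542  0.923  2.236 -1.365  0.175 -0.768]
end [ 0.6023 -0.1772  0.0541] tilt 27.4 az -36.4 q [-0.539  0.659  0.769  2.181 -1.365 
[... 999 characters left out ...]
  0.0314] -37.7
end [ 0.5057 -0.1709  0.1139] tilt 34.5 az -50.9 q [-0.994  0.688  1.205  2.395 -1.365  0.175 -1.193]
end [ 0.5132 -0.1651  0.0482] tilt 31.4 az -58.3 q [-0.871  0.804  1.023  2.338 -1.365  0.175 -1.292]
D -30 [ 0.503  -0.1744  0.0314] -17.7
end [ 0.5072 -0.1726  0.1292] tilt 30.0 az -33.1 q [-0.831  0.441  1.1    2.398 -1.365  0.175 -0.707]
end [ 0.5141 -0.171   0.0674] tilt 24.8 az -38.1 q [-0.624  0.552  0.857  2.342 -1.365  0.175 -0.76 ]
D -12 [ 0.502  -0.1774  0.0314] 0.3
end [ 0.5055 -0.1796  0.1313] tilt 29.2 az -11.0 q [-0.266  0.253  0.579  2.378 -1.365  0.175 -0.252]
end [ 0.5107 -0.1835  0.0696] tilt 23.6 az -8.2 q [-0.024  0.393  0.332  2.318 -1.365  0.175 -0.241]
```

>>> {"api": "carry_out", "payload": {"rows": "-2.5 0.5 4.3 0;-2.5 0.5 4.3 0;-2.5 0.5 4.3 0;-2.5 0.5 4.3 0;0 0 0 0"}}

```text
t: 17.25
eef_pos: [0.5703, 0.282, 0.0639]
tool_rot: [0.025, 0.945, -0.127, 0.3]
contact_force: [0.5, -0.5, -0.6]
gripper_width: 0.155
grasp_force: 29.4
```

```bash
cat > s3.py <<'E'
from place import *
d=pickle.load(open("d.pkl","rb"))
q,P,M0=cur();a=P
for b,n in [(P-.03*e+.05*Z,3),((.575,.42,.125),5),((.70,.42,.27),6),((.74,.2,.29),5),((.72,-.05,.29),5)]:
    q=run(q,line(a,b,n));a=np.array(b)
q0=q
for cell in "BCD":
    for az in (-65,-80,-95):
        pt,dy=place_tcp(cell,az,M0,d);print(cell,az,pt,dy.round(1))
        q=run(q0,line(a,pt+[0,0,.08],10,dy),False);q=run(q,line(pt+[0,0,.08],pt,4),False)
E
python3 s3.py
```

```text
end [0.5406 0.2882 0.1141] tilt 35.0 az -12.3 q [-1.736  0.915  1.263  2.189 -1.125  0.379 -1.627]
end [0.5746 0.4199 0.1252] tilt 35.0 az -12.3 q [-1.762  1.123  1.348  1.907 -1.021  0.639 -1.918]
end [0.6996 0.4199 0.2702] tilt 35.0 az -12.3 q [-1.542  1.037  1.45   1.582 -0.857  0.872 -1.933]
end [0.7396 0.1999 0.2902] tilt 35.0 az -12.3 q [-1.352  0.813  1.401  1.778 -0.873  0.696 -1.56 ]
end [ 0.7196 -0.0501  0.2902] tilt 35.0 az -12.3 q [-1.019  0.538  1.282  1.937 -0.899  0.542 -1.109]
B -65 [ 0.5963 -0.175   0.0314] -52.7
end [ 0.5959 -0.1752  0.1116] tilt 35.0 az -65.0 q [-0.976  1.08   1.362  2.12  -1.103  0.553 -1.825]
end [ 0.5959 -0.1752  0.0316] tilt 35.0 az -65.0 q [-0.905  1.115  1.167  2.136 -1.262  0.399 -1.756]
B -80 [ 0.5987 -0.1741  0.0314] -67.7
end [ 0.5983 -0.1743  0.1116] tilt 35.0 az -80.0 q [-0.966  1.242  1.453  2.005 -0.989  0.787 -2.196]
end [ 0.5983 -0.1743  0.0316] tilt 35.0 az -80.0 q [-0.936  1.311  1.316  2.022 -1.105  0.681 -2.189]
B -95 [ 0.6014 -0.1739  0.0314] -82.7
end [ 0.601  -0.174   0.1116] tilt 35.0 az -95.0 q [-0.913  1.278  1.449  1.88  
[... 875 characters left out ...]
.0314] -52.7
end [ 0.5069 -0.1702  0.1116] tilt 35.0 az -65.0 q [-1.075  0.983  1.377  2.318 -1.163  0.443 -1.711]
end [ 0.507  -0.17    0.0318] tilt 35.0 az -65.1 q [-0.921  0.928  1.04   2.333 -1.365  0.175 -1.603]
D -80 [ 0.5097 -0.1691  0.0314] -67.7
end [ 0.5093 -0.1693  0.1116] tilt 35.0 az -80.0 q [-1.068  1.146  1.446  2.21  -0.981  0.665 -2.141]
end [ 0.5093 -0.1693  0.0316] tilt 35.0 az -80.0 q [-1.01   1.197  1.255  2.228 -1.137  0.528 -2.111]
D -95 [ 0.5124 -0.1689  0.0314] -82.7
end [ 0.512  -0.169   0.1116] tilt 35.0 az -95.0 q [-1.019  1.206  1.451  2.093 -0.825  0.842 -2.507]
end [ 0.512  -0.169   0.0316] tilt 35.0 az -95.0 q [-0.982  1.277  1.302  2.11  -0.944  0.733 -2.512]
```

>>> {"api": "carry_out", "payload": {"rows": "-9.8 2.1 17 0;-9.8 2.1 17 0;-9.8 2.1 17 0;6 27 3 0;6.5 27 3 0;6.5 27 3 0;6.5 27 3 0;6.5 27 3 0;0 0 0 0"}}

```text
t: 18.38
eef_pos: [0.5734, 0.4259, 0.1294]
tool_rot: [0.024, 0.945, -0.125, 0.3]
contact_force: [0.4, -0.6, -0.1]
gripper_width: 0.15
grasp_force: 29.4
```

>>> {"api": "carry_out", "payload": {"rows": "32 -1.5 36 0;32 -1.5 36 0;32 -1.5 36 0;31 -1.5 36 0;10 -50 4 0;10 -55 4 0;10 -55 4 0;10 -55 4 0"}}

```text
t: 19.38
eef_pos: [0.7394, 0.1991, 0.289]
tool_rot: [0.025, 0.945, -0.127, 0.299]
contact_force: [1.1, -0.1, 0.2]
gripper_width: 0.149
grasp_force: 29.4
```

>>> {"api": "carry_out", "payload": {"rows": "-4 -50 0 -7;-4 -50 0 -7;-4 -50 0 -7;-4 -50 0 -7;-4 -50 0 -7;-10 -20 0 -7;-20 -20 -20 -7;-20 -20 -25 -7;-20 -20 -25 -7;0 0 0 0"}}

```text
t: 20.62
eef_pos: [0.6476, -0.1295, 0.2176]
tool_rot: [0.179, 0.739, -0.603, 0.241]
contact_force: [0.4, 0.3, -0.2]
gripper_width: 0.15
grasp_force: 29.5
```

```bash
cat > s4.py <<'E'
from place import *
import sys
cell=sys.argv[1];az=float(sys.argv[2])
d=pickle.load(open("d.pkl","rb"));q,P,M0=cur()
t=M0.as_matrix()[:,2];print("t",get_obs()['t'],"P",P,"tilt",np.degrees(np.arccos(-t[2])).round(1),"az",np.degrees(np.arctan2(t[1],t[0])).round(1))
pt,dy=place_tcp(cell,az,M0,d)
print("place tcp",pt,"yaw",dy.round(2),"delta to 70mm above",(pt+[0,0,.07]-P)*1000)
q=run(q,line(P,pt+[0,0,.07],8,dy));q=run(q,line(pt+[0,0,.07],pt,5))
E
python3 s4.py B -75
```

```text
t 20.625 P [ 0.6476 -0.1295  0.2176] tilt 35.0 az -75.8
place tcp [ 0.5979 -0.1744  0.0314] yaw 0.84 delta to 70mm above [ -49.6801  -44.8554 -116.1577]
end [ 0.5976 -0.1739  0.1011] tilt 35.0 az -75.0 q [-0.932  1.005  1.233  2.047 -0.696  0.529 -2.358]
end [ 0.5976 -0.1739  0.0311] tilt 35.0 az -75.0 q [-0.871  1.066  1.095  2.059 -0.775  0.415 -2.36 ]
```

>>> {"api": "carry_out", "payload": {"rows": "-10 -9 -23 0;-10 -9 -23 0;-10 -9 -23 0;-10 -9 -23 0;-10 -9 -24 0;0 0 -15 0;0 0 -15 0;0 0 -15 0;0 0 -5 0;0 0 0 0"}}

```text
t: 21.88
eef_pos: [0.6002, -0.1728, 0.0535]
tool_rot: [0.178, 0.74, -0.602, 0.243]
contact_force: [0.5, -0.6, -0.6]
gripper_width: 0.15
grasp_force: 29.5
```

```bash
python3 s4.py B -75
python3 - <<'E'
from h import *
S=read_camera("scene");T=read_camera("top")
a=S["img"][170:250,170:270];b=T["img"][130:230,260:385]
c=np.hstack([cv2.resize(a,(400,320),interpolation=3),cv2.resize(b,(400,320),interpolation=3)])
cv2.imwrite("pics/p2.png",c)
E
```

```text
t 21.875 P [ 0.6002 -0.1728  0.0535] tilt 35.0 az -75.3
place tcp [ 0.5979 -0.1743  0.0314] yaw 0.33 delta to 70mm above [-2.3519 -1.5042 47.9244]
end [ 0.5977 -0.1741  0.1014] tilt 35.0 az -75.0 q [-0.933  1.006  1.235  2.047 -0.698  0.53  -2.363]
end [ 0.5977 -0.1741  0.0314] tilt 35.0 az -75.0 q [-0.872  1.068  1.097  2.059 -0.778  0.415 -2.365]
```

View pics/p2.png

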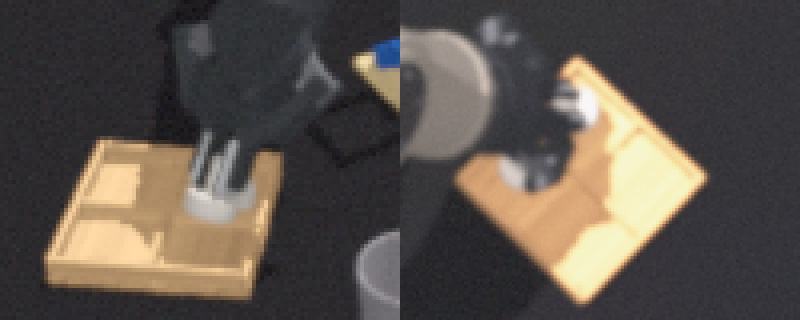

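>>> {"api": "carry_out", "payload": {"rows": "-0.8 -0.5 -7 0;-0.8 -0.5 -7 0;-0.8 -0.5 -6 0;0 0 0 0"}}

```text
t: 22.48
eef_pos: [0.5972, -0.1743, 0.033]
tool_rot: [0.178, 0.74, -0.602, 0.242]
contact_force: [0.7, 0.4, -0.4]
gripper_width: 0.149
grasp_force: 29.5
```

```bash
python3 s4.py B -75|head -2
```

```text
t 22.475 P [ 0.5972 -0.1743  0.033 ] tilt 35.0 az -75.4
place tcp [ 0.5979 -0.1744  0.0314] yaw 0.42 delta to 70mm above [ 0.6636 -0.0126 68.4427]
```

>>> {"api": "carry_out", "payload": {"rows": "0 0 -1.5 0;0 0 0 0"}}

```text
t: 22.72
eef_pos: [0.5978, -0.1743, 0.0322]
tool_rot: [0.177, 0.74, -0.602, 0.243]
contact_force: [-0.6, -0.1, -0.5]
gripper_width: 0.15
grasp_force: 29.5
```

>>> {"api": "carry_out", "payload": {"rows": "0 0 0 0;0 0 0 0;0 0 0 0;-1 4 6 0;-3 11 16 0;-3 11 16 0;0 0 25 0;0 0 25 0", "claw": 36}}

```text
t: 23.72
eef_pos: [0.5906, -0.1478, 0.1211]
tool_rot: [0.177, 0.74, -0.602, 0.243]
contact_force: [0.7, -0.4, 0.6]
gripper_width: 0.423
grasp_force: 0.0
```

Run:
```python
from h import *
S=read_camera("scene");T=read_camera("top")
a=S["img"][170:250,170:270];b=T["img"][130:230,260:385]
c=np.hstack([cv2.resize(a,(400,320),interpolation=3),cv2.resize(b,(400,320),interpolation=3)])
cv2.imwrite("pics/p3.png",c);st()
for c in("scene","top"): print([(np.round(r["centre"],1).tolist(),round(r["confidence"],2)) for r in place_of(c,"knob0")])
for n,p in dict(B=(.601,-.184,.005),C=(.555,-.2255,.005),D=(.512,-.179,.005)).items(): print(n,project(S,p),project(T,p))
```

```text
23.82 q [-1.0096  1.0043  1.2965  2.0515 -0.6769  0.5905 -2.4019] p [ 0.5919 -0.1484  0.1228] tilt 35.1 az -75.0 toolx [ 0.1555 -0.8042  0.5736] tooly [-0.9766 -0.2126 -0.0333]
[([220.0, 230.2], 0.73), ([304.8, 173.9], 0.63), ([317.4, 170.8], 0.59), ([225.8, 216.5], 0.57), ([289.5, 176.6], 0.54), ([277.0, 180.6], 0.46)]
[([205.7, 195.6], 0.55), ([313.1, 167.4], 0.54), ([295.0, 180.4], 0.39)]
B [220.4326 233.2945] [314.9082 168.073 ]
C [197.9228 231.801 ] [333.3073 184.9445]
D [203.0617 217.5559] [316.3076 203.1665]
```

View pics/p3.png

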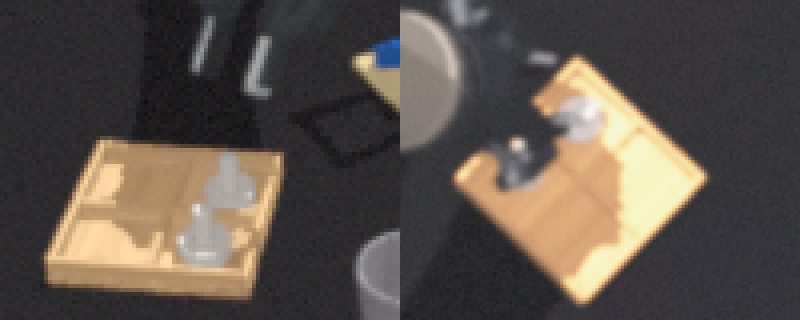

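>>> {"api": "carry_out", "payload": {"rows": "19 6 32 0;19 6 32 2;19 6 32 7;20 20 22 7;20 20 22 7;20 20 20 7;10 20 0 7;4 50 0 7;4 50 0 7;4 50 0 7"}}

```text
t: 25.18
eef_pos: [0.7289, 0.1018, 0.2788]
tool_rot: [0.037, 0.939, -0.166, 0.297]
contact_force: [0.5, 0.3, -0.2]
gripper_width: 0.424
grasp_force: 0.0
```

>>> {"api": "carry_out", "payload": {"rows": "4 50 0 5;4 50 0 0;-10 50 -4 0;-10 55 -4 0;-10 55 -4 0;-10 55 -4 0"}}

```text
t: 25.92
eef_pos: [0.6965, 0.4167, 0.2623]
tool_rot: [0.025, 0.946, -0.127, 0.299]
contact_force: [0.3, 0.2, 0.4]
gripper_width: 0.421
grasp_force: 0.0
```

```bash
python3 -c "
from tgt import *
knob(3)"
```

```text
t 25.93 P [0.6965 0.4167 0.2623] tilt 34.9 az -12.4 q [-1.5028  0.845   1.1954  1.5983 -0.4868  0.7269 -2.189 ]
grasp [0.5706 0.2318 0.0462] pre [0.5371 0.2391 0.0954] d_pre mm [-159.4738 -177.5379 -166.9074] pre->g mm [ 33.5299  -7.378  -49.2068] now->g [-125.9439 -184.9159 -216.1142]
```

>>> {"api": "carry_out", "payload": {"rows": "-30.5 0.8 -36.8 0;-30.5 0.8 -36.8 0;-30.5 0.8 -36.8 0;-30.5 0.8 -36.8 0;-9.4 -45 -5 0;-9.4 -45 -5 0;-9.3 -45 -5 0;-9.3 -46 -5 0;0 0 0 0"}}

```text
t: 27.05
eef_pos: [0.5408, 0.2582, 0.097]
tool_rot: [0.025, 0.946, -0.128, 0.296]
contact_force: [0.3, -0.1, 0.5]
gripper_width: 0.422
grasp_force: 0.0
```

```bash
python3 -c "
from tgt import *
q,pre,g=knob(3)
a=fk(q,v,sg)[0];q=run(q,line(a,g,5));"
```

```text
t 27.05 P [0.5408 0.2582 0.097 ] tilt 34.5 az -12.5 q [-1.6127  0.7526  1.067   2.2324 -0.8371  0.1844 -1.8423]
grasp [0.5705 0.2318 0.0461] pre [0.5373 0.2391 0.0956] d_pre mm [ -3.516  -19.0708  -1.3931] pre->g mm [ 33.1842  -7.3345 -49.4471] now->g [ 29.6683 -26.4053 -50.8402]
row 3 poserr 2.0 ang 0.68 [-1.5   0.84  1.    2.22 -1.36  0.18 -1.32]
row 4 poserr 2.0 ang 0.68 [-1.47  0.85  0.98  2.2  -1.36  0.18 -1.31]
end [0.5713 0.2342 0.0493] tilt 33.7 az -14.4 q [-1.466  0.849  0.982  2.203 -1.365  0.175 -1.315]
```

>>> {"api": "carry_out", "payload": {"rows": "-1 -9 0 0;-1 -9 0 0;0 0 0 0"}}

```text
t: 27.42
eef_pos: [0.5401, 0.2435, 0.0977]
tool_rot: [0.023, 0.946, -0.126, 0.297]
contact_force: [-0.4, -0.1, -0.2]
gripper_width: 0.424
grasp_force: 0.0
```

```bash
python3 -c "
from tgt import *
q,pre,g=knob(3)
a=fk(q,v,sg)[0];q=run(q,line(a,g,5));"
```

```text
t 27.43 P [0.5401 0.2435 0.0977] tilt 34.6 az -12.1 q [-1.6043  0.7468  1.0805  2.2569 -0.9885  0.174  -1.6675]
grasp [0.5705 0.2318 0.0461] pre [0.5372 0.239  0.0955] d_pre mm [-2.873  -4.5485 -2.211 ] pre->g mm [ 33.3179  -7.1537 -49.3836] now->g [ 30.4449 -11.7022 -51.5947]
row 2 poserr 1.1 ang 0.37 [-1.52  0.82  1.03  2.24 -1.36  0.18 -1.31]
row 3 poserr 1.8 ang 0.59 [-1.49  0.83  1.    2.22 -1.36  0.18 -1.31]
row 4 poserr 1.7 ang 0.57 [-1.47  0.85  0.98  2.2  -1.36  0.18 -1.31]
end [0.5715 0.2345 0.0497] tilt 33.7 az -14.3 q [-1.466  0.848  0.982  2.203 -1.365  0.175 -1.311]
```

>>> {"api": "carry_out", "payload": {"rows": "5 -4 -9 0;6 -3 -11 0;6 -2 -11 0;5 -2 -8 0;0 0 0 0"}}

```text
t: 28.05
eef_pos: [0.5636, 0.2355, 0.0637]
tool_rot: [0.027, 0.947, -0.128, 0.293]
contact_force: [-0.8, -0.8, 0.1]
gripper_width: 0.423
grasp_force: 0.0
```

```bash
python3 -c "
from tgt import *
q,pre,g=knob(3)
a=fk(q,v,sg)[0];q=run(q,line(a,g,3));"
```

```text
t 28.05 P [0.5636 0.2355 0.0637] tilt 34.2 az -13.0 q [-1.5013  0.8193  1.01    2.2266 -1.3631  0.1698 -1.3052]
grasp [0.5704 0.2317 0.0461] pre [0.5375 0.2393 0.0957] d_pre mm [-26.0783   3.7252  31.9632] pre->g mm [ 32.8875  -7.57   -49.6096] now->g [  6.8092  -3.8448 -17.6463]
row 0 poserr 1.2 ang 0.39 [-1.49  0.83  1.    2.22 -1.36  0.18 -1.31]
row 1 poserr 1.0 ang 0.34 [-1.48  0.84  0.99  2.21 -1.36  0.18 -1.31]
row 2 poserr 1.0 ang 0.33 [-1.46  0.85  0.98  2.2  -1.36  0.18 -1.31]
end [0.5711 0.2336 0.0485] tilt 33.6 az -14.5 q [-1.464  0.849  0.98   2.204 -1.365  0.175 -1.311]
```

>>> {"api": "carry_out", "payload": {"rows": "2.5 -2 -6.5 0;2.5 -2 -6.5 0;2.5 -2 -6.5 0;0 0 0 0"}}

```text
t: 28.55
eef_pos: [0.5722, 0.2336, 0.0503]
tool_rot: [0.032, 0.948, -0.129, 0.288]
contact_force: [-0.5, -0.3, -0.5]
gripper_width: 0.421
grasp_force: 0.0
```

```bash
python3 -c "
from tgt import *
q,pre,g=knob(3)"
```

```text
t 28.55 P [0.5722 0.2336 0.0503] tilt 33.7 az -14.2 q [-1.4623  0.842   0.9784  2.2044 -1.3658  0.1698 -1.3061]
grasp [0.5702 0.2315 0.046 ] pre [0.5379 0.2397 0.0959] d_pre mm [-34.3255   6.029   45.5522] pre->g mm [ 32.2875  -8.1552 -49.91  ] now->g [-2.038  -2.1262 -4.3578]
```

>>> {"api": "carry_out", "payload": {"rows": "-1 -1.5 -3 0;-1 -1 -2.5 0;0 0 0 0"}}

```text
t: 28.92
eef_pos: [0.5705, 0.233, 0.0472]
tool_rot: [0.034, 0.949, -0.13, 0.286]
contact_force: [-0.1, -0.4, -1.4]
gripper_width: 0.419
grasp_force: 0.0
```

>>> {"api": "carry_out", "payload": {"rows": "0 0 0 0;0 0 0 0;0 0 0 0;0 0 0 0;0 0 0 0", "claw": 5}}

```text
t: 29.55
eef_pos: [0.5706, 0.2329, 0.0474]
tool_rot: [0.034, 0.949, -0.13, 0.287]
contact_force: [-3.1, 0.4, 3.3]
gripper_width: 0.151
grasp_force: 29.3
```

```bash
python3 -c "
from tgt import *
q,pre,g=knob(3)
c,P,M0=__import__('place').cur()
d=M0.inv().apply(F2+ey*.05*(3-2)-P);print('d',d);pickle.dump(d,open('d.pkl','wb'))
a=fk(q,v,sg)[0]
for b,n in [(a+.022*AX,4),(a+.022*AX-.03*e+.05*Z,3),((.575,.42,.125),5),((.70,.42,.27),5)]: q=run(q,line(a,b,n));a=np.array(b)
"
```

```text
t 29.55 P [0.5706 0.2329 0.0474] tilt 33.5 az -14.6 q [-1.461   0.846   0.9743  2.2054 -1.366   0.1698 -1.3094]
grasp [0.5701 0.2314 0.0459] pre [0.538  0.2398 0.0959] d_pre mm [-32.5402   6.8517  48.5967] pre->g mm [ 32.0878  -8.3299 -50.0099] now->g [-0.4524 -1.4782 -1.4131]
d [-0.0031  0.0009  0.0181]
end [0.5595 0.235  0.0666] tilt 33.5 az -14.5 q [-1.539  0.859  1.073  2.221 -1.309  0.238 -1.372]
end [0.5302 0.2414 0.1166] tilt 33.5 az -14.5 q [-1.71   0.869  1.284  2.249 -1.151  0.375 -1.522]
end [0.575 0.42  0.125] tilt 33.5 az -14.5 q [-1.751  1.143  1.368  1.881 -1.015  0.7   -1.925]
end [0.7  0.42 0.27] tilt 33.5 az -14.5 q [-1.524  1.047  1.455  1.549 -0.848  0.924 -1.946]
```

>>> {"api": "carry_out", "payload": {"rows": "-2.7 0.6 4.8 0;-2.7 0.6 4.8 0;-2.7 0.6 4.8 0;-2.7 0.6 4.8 0;-9.8 2.1 17 0;-9.8 2.1 17 0;-9.8 2.1 17 0;11 45 3 0;11 45 3 0;11 45 3 0"}}

```text
t: 30.8
eef_pos: [0.5632, 0.3783, 0.1268]
tool_rot: [0.034, 0.949, -0.13, 0.287]
contact_force: [0.0, 0.5, 0.3]
gripper_width: 0.152
grasp_force: 29.4
```

>>> {"api": "carry_out", "payload": {"rows": "11 45 3 0;32 0 36 0;32 0 36 0;32 0 36 0;32 -10 36 0;10 -50 4 0;10 -55 4 0;10 -55 4 0;10 -55 4 0"}}

```text
t: 31.92
eef_pos: [0.7421, 0.1949, 0.2895]
tool_rot: [0.034, 0.949, -0.13, 0.286]
contact_force: [-0.0, 0.3, 0.1]
gripper_width: 0.146
grasp_force: 29.4
```

>>> {"api": "carry_out", "payload": {"rows": "-4 -50 0 -7;-4 -50 0 -7;-4 -50 0 -7;-4 -50 0 -7;-4 -50 0 -7;-10 -20 0 -7;-20 -20 -20 -7;-20 -20 -25 -7;-20 -20 -25 -5;0 0 0 0"}}

```text
t: 33.17
eef_pos: [0.6502, -0.1344, 0.2179]
tool_rot: [0.176, 0.751, -0.594, 0.228]
contact_force: [-0.8, 0.5, -0.8]
gripper_width: 0.15
grasp_force: 29.4
```

```bash
python3 s4.py C -75; python3 s4.py D -75
```

```text
t 33.175 P [ 0.6502 -0.1344  0.2179] tilt 33.5 az -76.1
place tcp [ 0.5533 -0.2158  0.0322] yaw 1.06 delta to 70mm above [ -96.9593  -81.3882 -115.6361]
end [ 0.553  -0.2153  0.1019] tilt 33.5 az -75.0 q [-0.871  0.913  1.21   2.14  -0.708  0.438 -2.212]
end [ 0.553  -0.2153  0.0319] tilt 33.5 az -75.0 q [-0.783  0.967  1.038  2.154 -0.794  0.303 -2.206]
t 33.175 P [ 0.6502 -0.1344  0.2179] tilt 33.5 az -76.1
place tcp [ 0.5103 -0.1693  0.0322] yaw 1.06 delta to 70mm above [-139.9593  -34.8882 -115.6361]
end [ 0.51   -0.1688  0.1019] tilt 33.5 az -75.0 q [-1.021  0.905  1.259  2.241 -0.713  0.438 -2.263]
end [ 0.51   -0.1688  0.0319] tilt 33.5 az -75.0 q [-0.919  0.952  1.059  2.256 -0.811  0.289 -2.259]
```

>>> {"api": "carry_out", "payload": {"rows": "-16.2 -13.6 -15 0;-16.2 -13.6 -15 0;-16.2 -13.6 -20 0;-16.2 -13.6 -20 0;-16.2 -13.6 -23 0;-16.2 -13.6 -23 0;0 0 -20 0;0 0 -20 0;0 0 -15 0;0 0 0 0"}}

```text
t: 34.42
eef_pos: [0.5558, -0.2145, 0.0483]
tool_rot: [0.174, 0.752, -0.593, 0.23]
contact_force: [0.0, -1.2, -0.2]
gripper_width: 0.15
grasp_force: 29.5
```

```bash
python3 s4.py C -75
```

```text
t 34.425 P [ 0.5558 -0.2145  0.0483] tilt 33.5 az -75.5
place tcp [ 0.5533 -0.2158  0.0323] yaw 0.49 delta to 70mm above [-2.5416 -1.3299 53.9261]
end [ 0.5532 -0.2156  0.1022] tilt 33.5 az -75.0 q [-0.871  0.915  1.212  2.14  -0.713  0.44  -2.213]
end [ 0.5532 -0.2156  0.0322] tilt 33.5 az -75.0 q [-0.783  0.968  1.04   2.153 -0.8    0.305 -2.207]
```

>>> {"api": "carry_out", "payload": {"rows": "-1 -0.5 -6 0;-1 -0.5 -6 0;-0.5 -0.3 -4.5 0;0 0 0 0"}}

```text
t: 34.92
eef_pos: [0.5525, -0.2163, 0.0317]
tool_rot: [0.175, 0.751, -0.594, 0.229]
contact_force: [-0.2, -0.7, -1.0]
gripper_width: 0.148
grasp_force: 29.5
```

>>> {"api": "carry_out", "payload": {"rows": "0 0 0 0;0 0 0 0;0 0 0 0;-1 4 6 0;-3 11 16 0;-3 11 16 0;0 0 25 0;10 5 30 0;19 10 32 0;19 10 32 0", "claw": 36}}

```text
t: 36.17
eef_pos: [0.5939, -0.1646, 0.1903]
tool_rot: [0.175, 0.751, -0.594, 0.23]
contact_force: [1.1, -1.2, -0.9]
gripper_width: 0.427
grasp_force: 0.0
```

Run:
```python
from h import *
S=read_camera("scene");T=read_camera("top")
a=S["img"][170:250,170:270];b=T["img"][130:230,260:385]
c=np.hstack([cv2.resize(a,(400,320),interpolation=3),cv2.resize(b,(400,320),interpolation=3)])
cv2.imwrite("pics/p4.png",c);st()
```

```text
36.27 q [-1.0123  0.928   1.4087  1.994  -0.6014  0.7078 -2.3335] p [ 0.5977 -0.1641  0.1928] tilt 33.7 az -74.9 toolx [ 0.1899 -0.8099  0.555 ] tooly [-0.971  -0.2385 -0.0157]
```

View pics/p4.png

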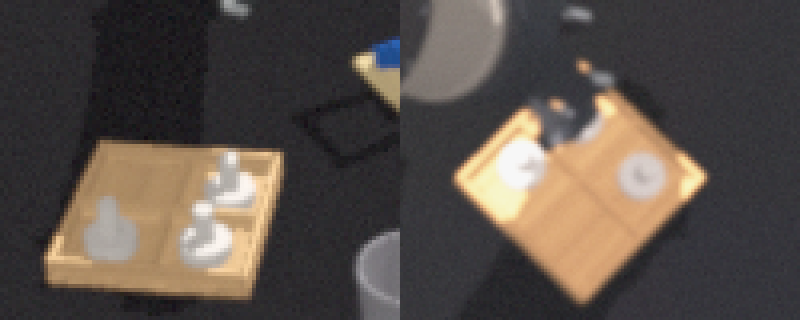

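```bash
cat > s5.py <<'E'
from place import *
q0,P,M0=cur()
t=M0.as_matrix()[:,2]
az0=np.degrees(np.arctan2(t[1],t[0]))
for k,az,h in [(2,-12.3,.036),(2,-18,.036),(2,-18,.039),(1,-12.3,.037)]:
    dy=az-az0;M=R.from_euler('z',dy,degrees=True)*M0;tz=M.as_matrix()[:,2]
    g=F2+ey*.05*(k-2)+h*AX+.019*tz
    q=q0;a=P;print("---",k,az,h)
    for b,n,w in [((.72,0,.28),9,dy),((.74,.2,.28),4,0),((.70,.42,.262),5,0),((.575,.42,.115),5,0),(g-.06*tz,7,0),(g,6,0)]:
        q=run(q,line(a,b,n,w),False);a=np.array(b)
    print("goal",g)
E
python3 s5.py
```

```text
--- 2 -12.3 0.036
end [0.7198 0.0005 0.2797] tilt 33.7 az -12.3 q [-0.968  0.413  1.02   1.923 -0.431  0.444 -1.565]
end [0.7398 0.2005 0.2797] tilt 33.7 az -12.3 q [-1.252  0.614  1.112  1.769 -0.434  0.571 -1.879]
end [0.6998 0.4205 0.2617] tilt 33.7 az -12.3 q [-1.474  0.832  1.161  1.572 -0.463  0.747 -2.182]
end [0.5748 0.4205 0.1147] tilt 33.7 az -12.3 q [-1.669  0.904  1.087  1.898 -0.559  0.468 -2.261]
end [0.5273 0.1935 0.0996] tilt 32.8 az -14.5 q [-1.563  0.695  1.101  2.316 -1.063  0.175 -1.489]
end [0.5609 0.1891 0.0537] tilt 31.8 az -16.8 q [-1.409  0.792  0.979  2.25  -1.365  0.175 -1.207]
goal [0.5596 0.183  0.046 ]
--- 2 -18 0.036
end [0.7198 0.0005 0.2797] tilt 33.7 az -18.0 q [-1.039  0.472  1.109  1.911 -0.436  0.473 -1.676]
end [0.7398 0.2005 0.2797] tilt 33.7 az -18.0 q [-1.285  0.678  1.176  1.743 -0.453  0.626 -1.972]
end [0.6998 0.4205 0.2617] tilt 33.7 az -18.0 q [-1.482  0.889  1.21   1.531 -0.483  0.821 -2.271]
end [0.5748 0.4205 0.1147] tilt 33.7 az -18.0 q [-1.686  0.964  1.137  1.858 -0.579  0.555 -2.349]
end [0.5276 0.1938 0.0969] tilt 33.4 az -18.8 q 
[... 755 characters left out ...]
004  2.256 -1.365  0.175 -1.32 ]
goal [0.5579 0.1823 0.0486]
--- 1 -12.3 0.037
end [0.7198 0.0005 0.2797] tilt 33.7 az -12.3 q [-0.968  0.413  1.02   1.923 -0.431  0.444 -1.565]
end [0.7398 0.2005 0.2797] tilt 33.7 az -12.3 q [-1.252  0.614  1.112  1.769 -0.434  0.571 -1.879]
end [0.6998 0.4205 0.2617] tilt 33.7 az -12.3 q [-1.474  0.832  1.161  1.572 -0.463  0.747 -2.182]
end [0.5748 0.4205 0.1147] tilt 33.7 az -12.3 q [-1.669  0.904  1.087  1.898 -0.559  0.468 -2.261]
end [0.5165 0.1472 0.1041] tilt 32.0 az -16.4 q [-1.531  0.655  1.139  2.37  -1.19   0.175 -1.28 ]
end [0.5507 0.1435 0.0604] tilt 30.5 az -19.5 q [-1.356  0.741  0.988  2.294 -1.365  0.175 -1.123]
goal [0.5485 0.1342 0.0468]
```

>>> {"api": "carry_out", "payload": {"rows": "13 13 12 6;13 13 12 7;13 20 12 7;13 20 12 7;13 20 12 7;13 20 12 7;14 20 12 7;14 35 5 7;10 40 0 6;5 50 0 0"}}

```text
t: 37.52
eef_pos: [0.714, 0.0833, 0.2783]
tool_rot: [0.033, 0.948, -0.133, 0.286]
contact_force: [1.0, 0.4, 0.4]
gripper_width: 0.421
grasp_force: 0.0
```

>>> {"api": "carry_out", "payload": {"rows": "4 50 0 0;-5 50 0 0;-8 55 -3 0;-8 55 -4 0;-10 55 -4 0;-10 55 -4 0;0 0 0 0"}}

```text
t: 38.4
eef_pos: [0.6749, 0.4135, 0.2602]
tool_rot: [0.033, 0.95, -0.125, 0.286]
contact_force: [0.3, -1.1, 0.1]
gripper_width: 0.418
grasp_force: 0.0
```

```bash
python3 -c "
from tgt import *
q,pre,g=knob(2)
a=fk(q,v,sg)[0]
for b,n in [((.575,.42,.115),5),(pre,8),(g,6)]: q=run(q,line(a,b,n),False);a=np.array(b)
"
```

```text
t 38.4 P [0.6749 0.4135 0.2602] tilt 33.4 az -14.1 q [-1.5369  0.8405  1.2184  1.6221 -0.4911  0.7591 -2.1803]
grasp [0.5595 0.1827 0.0459] pre [0.5274 0.1908 0.096 ] d_pre mm [-147.4917 -222.7606 -164.1902] pre->g mm [ 32.0662  -8.0774 -50.0651] now->g [-115.4256 -230.8379 -214.2554]
end [0.575 0.42  0.115] tilt 33.4 az -14.1 q [-1.677  0.93   1.115  1.884 -0.593  0.505 -2.251]
end [0.5276 0.1924 0.0981] tilt 33.0 az -15.3 q [-1.564  0.704  1.101  2.314 -1.052  0.175 -1.518]
end [0.5608 0.187  0.0521] tilt 32.0 az -17.6 q [-1.412  0.801  0.982  2.251 -1.365  0.175 -1.225]
```

>>> {"api": "carry_out", "payload": {"rows": "-25 1.6 -36 0;-25 1.6 -36 0;-25 1.6 -36 0;-25 1.6 -36 0;-7 -32 -2.7 0;-7 -32 -2.7 0;-7 -32 -2.7 0;-7 -32 -2.7 0;-7 -32 -2.7 0;-7 -32 -2.7 0"}}

```text
t: 39.65
eef_pos: [0.5346, 0.2177, 0.1026]
tool_rot: [0.034, 0.949, -0.131, 0.286]
contact_force: [11.4, 1.0, 4.8]
gripper_width: 0.423
grasp_force: 0.0
```

>>> {"api": "carry_out", "payload": {"rows": "-4 -20 -1.5 0;-3 -15 -1.2 0;0 0 0 0"}}

```text
t: 40.02
eef_pos: [0.528, 0.1845, 0.0999]
tool_rot: [0.035, 0.949, -0.132, 0.286]
contact_force: [-0.2, 0.3, 1.0]
gripper_width: 0.424
grasp_force: 0.0
```

```bash
python3 -c "
from tgt import *
q,pre,g=knob(2)
a=fk(q,v,sg)[0]
run(q,line(a,g,6),False)
"
```

```text
t 40.02 P [0.528  0.1845 0.0999] tilt 33.4 az -14.9 q [-1.5634  0.704   1.1149  2.3297 -1.1782  0.1694 -1.3911]
grasp [0.5594 0.1825 0.0459] pre [0.5275 0.191  0.096 ] d_pre mm [-0.4834  6.504  -3.8966] pre->g mm [ 31.9633  -8.4926 -50.0622] now->g [ 31.4799  -1.9886 -53.9588]
end [0.5609 0.1862 0.0515] tilt 32.1 az -18.0 q [-1.413  0.806  0.983  2.251 -1.365  0.175 -1.238]
```

>>> {"api": "carry_out", "payload": {"rows": "5 4 -8 0;5 -1 -9 0.3;5.5 -1.5 -9 0.4;5.5 -1.5 -9 0.4;0 0 0 0"}}

```text
t: 40.65
eef_pos: [0.5524, 0.1925, 0.0735]
tool_rot: [0.036, 0.951, -0.123, 0.281]
contact_force: [-0.5, -1.0, -1.2]
gripper_width: 0.424
grasp_force: 0.0
```

```bash
python3 -c "
from tgt import *
q,pre,g=knob(2)
a=fk(q,v,sg)[0]
run(q,line(a,g,6),False)
"
```

```text
t 40.65 P [0.5524 0.1925 0.0735] tilt 32.9 az -14.8 q [-1.4661  0.758   1.0273  2.2785 -1.3647  0.1698 -1.2061]
grasp [0.5593 0.1826 0.0458] pre [0.5278 0.1909 0.0962] d_pre mm [-24.5773  -1.5339  22.6783] pre->g mm [ 31.4786  -8.3136 -50.3982] now->g [  6.9013  -9.8475 -27.7199]
end [0.5607 0.1858 0.0507] tilt 31.6 az -17.5 q [-1.403  0.797  0.974  2.25  -1.365  0.175 -1.212]
```

>>> {"api": "carry_out", "payload": {"rows": "-4 -5 0 0;-4 -5 0 0;0 0 0 0"}}

```text
t: 41.02
eef_pos: [0.5438, 0.1835, 0.0765]
tool_rot: [0.038, 0.952, -0.124, 0.278]
contact_force: [-0.0, 0.3, -0.7]
gripper_width: 0.424
grasp_force: 0.0
```

```bash
cat > lat.py <<'E'
from tgt import *
def off(k):
    q,pre,g=knob(k);P=get_obs()['eef_pos'];T=F2+ey*.05*(k-2)+.019*0
    r=P-g;print("rel to grasp in stand (x,y,z mm)",r@e*1e3,r@ey*1e3,r[2]*1e3)
    return q,g
E
python3 -c "
from lat import *
off(2)"
```

```text
t 41.02 P [0.5438 0.1835 0.0765] tilt 32.6 az -15.3 q [-1.4762  0.7438  1.0416  2.3001 -1.3658  0.1698 -1.1924]
grasp [0.5592 0.1825 0.0458] pre [0.528  0.1911 0.0963] d_pre mm [-15.7804   7.552   19.8057] pre->g mm [ 31.2007  -8.5319 -50.5344] now->g [ 15.4203  -0.98   -30.7287]
rel to grasp in stand (x,y,z mm) -15.274789159619814 -2.3294155161314256 30.728665061204108
```

>>> {"api": "carry_out", "payload": {"rows": "3.5 -1 -8 0;3.5 -1.5 -8 0;3 -1.5 -8 0;0 0 0 0"}}

```text
t: 41.52
eef_pos: [0.5567, 0.185, 0.0599]
tool_rot: [0.044, 0.953, -0.126, 0.272]
contact_force: [-0.8, 0.6, -0.1]
gripper_width: 0.425
grasp_force: 0.0
```

```bash
python3 -c "
from lat import *
off(2)"
```

```text
t 41.52 P [0.5567 0.185  0.0599] tilt 32.0 az -16.7 q [-1.4217  0.776   0.9923  2.2658 -1.366   0.1698 -1.201 ]
grasp [0.559  0.1823 0.0457] pre [0.5285 0.1915 0.0965] d_pre mm [-28.2152   6.5104  36.6223] pre->g mm [ 30.4796  -9.1184 -50.8709] now->g [  2.2644  -2.608  -14.2486]
rel to grasp in stand (x,y,z mm) -2.768232790457933 2.06538453773687 14.248609267249815
```

>>> {"api": "carry_out", "payload": {"rows": "-0.5 -2 -7 0;-0.5 -2 -7 0;-0.5 -2 -6 0;0 0 0 0"}}

```text
t: 42.02
eef_pos: [0.5569, 0.1841, 0.0478]
tool_rot: [0.049, 0.954, -0.127, 0.266]
contact_force: [0.1, 0.1, -0.7]
gripper_width: 0.421
grasp_force: 0.0
```

```bash
python3 -c "
from lat import *
off(2)"
```

```text
t 42.02 P [0.5569 0.1841 0.0478] tilt 31.4 az -18.0 q [-1.401   0.7957  0.9668  2.2567 -1.366   0.1698 -1.2118]
grasp [0.5587 0.1822 0.0456] pre [0.529  0.1918 0.0968] d_pre mm [-27.9381   7.769   49.0149] pre->g mm [ 29.7414  -9.6756 -51.2038] now->g [ 1.8033 -1.9066 -2.1889]
rel to grasp in stand (x,y,z mm) -2.1682954632215816 1.4783886392626382 2.1888576665007458
```

>>> {"api": "carry_out", "payload": {"rows": "0 0 0 0;0 0 0 0;0 0 0 0;0 0 0 0;0 0 0 0", "claw": 5}}

```text
t: 42.65
eef_pos: [0.557, 0.1845, 0.0483]
tool_rot: [0.048, 0.954, -0.127, 0.266]
contact_force: [-3.4, 1.5, 5.8]
gripper_width: 0.153
grasp_force: 29.2
```

```bash
python3 -c "
from lat import *
q,g=off(2)
c,P,M0=__import__('place').cur()
d=M0.inv().apply(F2-P);print('d',d);pickle.dump(d,open('d.pkl','wb'))
a=fk(q,v,sg)[0]
for b,n in [(a+.022*AX,4),(a+.022*AX-.03*e+.05*Z,3),((.575,.42,.13),6),((.70,.42,.27),5)]: q=run(q,line(a,b,n));a=np.array(b)
"
```

```text
t 42.65 P [0.557  0.1845 0.0483] tilt 31.4 az -17.9 q [-1.4018  0.7947  0.9675  2.2568 -1.366   0.17   -1.2118]
grasp [0.5587 0.1822 0.0456] pre [0.529  0.1918 0.0968] d_pre mm [-28.033    7.3458  48.4808] pre->g mm [ 29.7727  -9.616  -51.1969] now->g [ 1.7397 -2.2702 -2.7161]
rel to grasp in stand (x,y,z mm) -2.1836264543504407 1.8472254340369525 2.7160656927070344
d [-0.0004 -0.0001  0.0205]
end [0.546  0.1866 0.0675] tilt 31.4 az -17.9 q [-1.487  0.808  1.075  2.272 -1.304  0.24  -1.278]
end [0.5166 0.1929 0.1175] tilt 31.4 az -17.9 q [-1.674  0.819  1.305  2.301 -1.133  0.381 -1.435]
end [0.575 0.42  0.13 ] tilt 31.4 az -17.9 q [-1.732  1.148  1.385  1.842 -0.981  0.778 -1.933]
end [0.7  0.42 0.27] tilt 31.4 az -17.9 q [-1.498  1.056  1.455  1.503 -0.83   0.994 -1.951]
```

>>> {"api": "carry_out", "payload": {"rows": "-2.7 0.6 4.8 0;-2.7 0.6 4.8 0;-2.7 0.6 4.8 0;-2.7 0.6 4.8 0;-9.8 2.1 17 0;-9.8 2.1 17 0;-9.8 2.1 17 0;9.8 45 2 0;9.8 45 2 0;9.8 45 2 0"}}

```text
t: 43.9
eef_pos: [0.546, 0.3295, 0.1245]
tool_rot: [0.049, 0.954, -0.127, 0.267]
contact_force: [1.0, -0.5, -0.2]
gripper_width: 0.148
grasp_force: 29.3
```

>>> {"api": "carry_out", "payload": {"rows": "9.8 45 2 0;9.8 45 2 0;32 0 36 0;32 0 36 0;32 0 36 0;34 -10 36 0;14 -50 4 0;10 -55 4 0;10 -55 4 0;10 -55 4 0"}}

```text
t: 45.15
eef_pos: [0.7394, 0.1912, 0.2882]
tool_rot: [0.049, 0.954, -0.127, 0.266]
contact_force: [0.9, 0.7, 0.2]
gripper_width: 0.151
grasp_force: 29.3
```

>>> {"api": "carry_out", "payload": {"rows": "-4 -50 0 -7;-4 -50 0 -7;-4 -50 0 -7;-4 -50 0 -7;-4 -50 0 -7;-10 -20 0 -7;-20 -20 -20 -7;-20 -20 -25 -7;-20 -20 -25 -2;0 0 0 0"}}

```text
t: 46.4
eef_pos: [0.6469, -0.1385, 0.2165]
tool_rot: [0.173, 0.772, -0.575, 0.208]
contact_force: [-0.4, 0.7, 0.2]
gripper_width: 0.146
grasp_force: 29.3
```

```bash
python3 s4.py D -75
```

```text
t 46.4 P [ 0.6469 -0.1385  0.2165] tilt 31.4 az -76.6
place tcp [ 0.5086 -0.1667  0.0332] yaw 1.57 delta to 70mm above [-138.3504  -28.2356 -113.3463]
end [ 0.5083 -0.1663  0.1029] tilt 31.4 az -75.0 q [-1.008  0.879  1.26   2.236 -0.717  0.463 -2.172]
end [ 0.5083 -0.1663  0.0329] tilt 31.4 az -75.0 q [-0.902  0.924  1.057  2.253 -0.82   0.312 -2.16 ]
```

>>> {"api": "carry_out", "payload": {"rows": "-23 -4.7 -10 0;-23 -4.7 -10 0;-23 -4.7 -15 0;-23 -4.7 -20 0;-23 -4.7 -28 0;-23 -4.7 -30 0;0 0 -20 0;0 0 -20 0;0 0 -13 0;0 0 0 0"}}

```text
t: 47.65
eef_pos: [0.5124, -0.1651, 0.0522]
tool_rot: [0.172, 0.773, -0.574, 0.209]
contact_force: [0.1, -0.3, -0.3]
gripper_width: 0.146
grasp_force: 29.3
```

```bash
python3 s4.py D -75
```

```text
t 47.65 P [ 0.5124 -0.1651  0.0522] tilt 31.4 az -75.9
place tcp [ 0.5086 -0.1667  0.0332] yaw 0.93 delta to 70mm above [-3.8208 -1.6606 51.0148]
end [ 0.5084 -0.1665  0.1032] tilt 31.4 az -75.0 q [-1.008  0.878  1.259  2.236 -0.714  0.463 -2.182]
end [ 0.5084 -0.1665  0.0332] tilt 31.4 az -75.0 q [-0.901  0.924  1.057  2.252 -0.817  0.312 -2.17 ]
```

>>> {"api": "carry_out", "payload": {"rows": "-1.3 -0.5 -7 0;-1.2 -0.5 -7 0;-0.6 -0.4 -4.5 0;0 0 0 0"}}

```text
t: 48.15
eef_pos: [0.5084, -0.1669, 0.0335]
tool_rot: [0.172, 0.773, -0.574, 0.209]
contact_force: [0.2, -0.2, -0.3]
gripper_width: 0.152
grasp_force: 29.3
```

>>> {"api": "carry_out", "payload": {"rows": "0 0 0 0;0 0 0 0;0 0 0 0;-1 4 6 0;-3 11 16 0;-3 11 16 0;0 0 30 0;0 20 40 0;0 40 40 0;0 40 40 0", "claw": 36}}

```text
t: 49.4
eef_pos: [0.5011, -0.0399, 0.221]
tool_rot: [0.174, 0.773, -0.573, 0.21]
contact_force: [0.8, 1.1, -0.6]
gripper_width: 0.422
grasp_force: 0.0
```

Run:
```python
from h import *
st()
S=read_camera("scene");T=read_camera("top")
a=S["img"][110:250,170:350];b=T["img"][130:230,120:385]
A=cv2.resize(a,(800,622),interpolation=3)[:600]
cv2.imwrite("pics/p5.png",A);cv2.imwrite("pics/p6.png",cv2.resize(b,(795,300),interpolation=3))
```

```text
49.4 q [-1.4024  0.6871  1.4391  2.127  -0.1983  0.7909 -2.7598] p [ 0.5011 -0.0399  0.221 ] tilt 31.6 az -76.2 toolx [ 0.2553 -0.8132  0.523 ] tooly [-0.9587 -0.283   0.028 ]
```

View pics/p5.png

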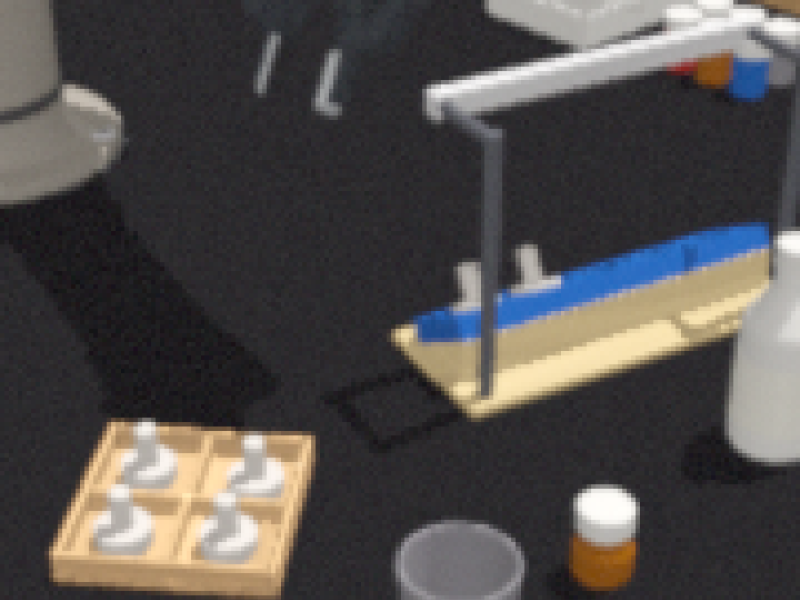

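View pics/p6.png

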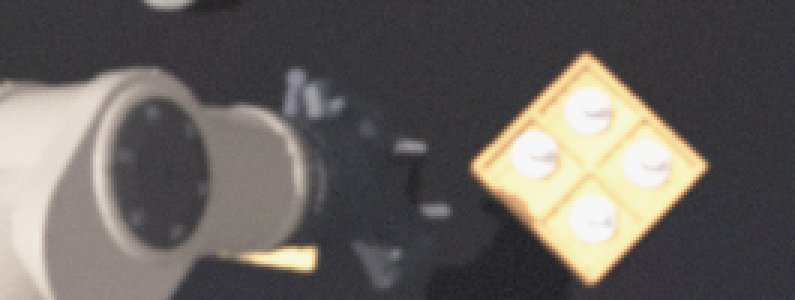

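The scene crop shows four knobs upright in the tray, with heads near (147,465), (257,475), (122,530) and (227,535). Knobs 0 and 1 are still seated in the mould at (470,285) and (530,268). The top crop shows all four heads near the middle of their compartments, and the gripper is clear, so I'm handing in.

```bash
python3 -c "
from station import *
print(hand_in())"
```

```text
the job is handed in; nothing more can be done
None
```

The job is handed in with no verdict returned: the last pictures show the tray with four knobs standing stem up (knobs 2, 3 and 4 added), knobs 0 and 1 still in the mould, and no sign of the lamp bar being struck (one brief 11 N reading came at the wrist beside it, cause unknown).

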